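# Set out the check weights in order of size

## Task

Set the four steel check weights out on the weights tray for the scale check: one upright in the middle of each black pad, in order of size, the smallest on the pad next to the tray's upright end stop and the largest on the pad at the rounded end.

Things in the scene. Friction and masses are not known exactly. Their poses are not given: they have to be found in the camera images.
- weight_1_mid (a point): the smallest of four plain steel check weights (round upright cylinder with a small knob on top; loose): body 28 mm in diameter and 34 mm tall, 50 mm tall with its knob. The point lies on its axis half-way up, 25 mm above its underside; z points up along the axis
- weight_2_mid (a point): the second smallest of four plain steel check weights (round upright cylinder with a small knob on top; loose): body 36 mm in diameter and 41 mm tall, 58 mm tall with its knob. The point lies on its axis half-way up, 29 mm above its underside; z points up along the axis
- weight_3_mid (a point): the second largest of four plain steel check weights (round upright cylinder with a small knob on top; loose): body 44 mm in diameter and 49 mm tall, 67 mm tall with its knob. The point lies on its axis half-way up, 33.5 mm above its underside; z points up along the axis
- weight_4_mid (a point): the largest of four plain steel check weights (round upright cylinder with a small knob on top; loose): body 52 mm in diameter and 58 mm tall, 78 mm tall with its knob. The point lies on its axis half-way up, 39 mm above its underside; z points up along the axis
- pad_1: round black rubber pad, 58 mm in diameter and 2 mm thick, fixed on the tray, number 1 of four in the row counted from the end stop. Origin at the centre of its underside, 6 mm above the worktop (its top is 8 mm above the worktop); x points along the row away from the end stop
- pad_2: round black rubber pad, 58 mm in diameter and 2 mm thick, fixed on the tray, number 2 of four in the row counted from the end stop. Origin at the centre of its underside, 6 mm above the worktop (its top is 8 mm above the worktop); x points along the row away from the end stop
- pad_3: round black rubber pad, 58 mm in diameter and 2 mm thick, fixed on the tray, number 3 of four in the row counted from the end stop. Origin at the centre of its underside, 6 mm above the worktop (its top is 8 mm above the worktop); x points along the row away from the end stop
- pad_4: round black rubber pad, 58 mm in diameter and 2 mm thick, fixed on the tray, number 4 of four in the row counted from the end stop. Origin at the centre of its underside, 6 mm above the worktop (its top is 8 mm above the worktop); x points along the row away from the end stop
- tray: fixed grey-painted metal weights tray, 303 mm long, 88 mm wide, 6 mm thick, carrying the four pads in a row, 72 mm apart. One end is square with an upright end stop (30 mm high over the worktop, 8 mm thick, across the full width, outer face at x = -153 mm); the other end is rounded. Origin on the worktop under the middle of the row of pads (pads at x = -108, -36, 36 and 108 mm); x points along the row away from the end stop, z up
Not all that is in view belongs to the job. Leave any yellow look-alike of the part that bears weight_4_mid alone.

How it is judged:
By the outcome, as a careful person would: the job done as asked, in the order asked, and still so for the second after the job is handed in, with the robot touching nothing.
It also fails if it takes over 122 s, if anything falls off the work surface, if the arm or the gripper's body presses on something with over 40 N, if the wrist force passes 120 N, or if a joint passes its speed limit or range.

## Robot

A 7-joint arm with a two-finger parallel gripper is mounted at the origin on a cart in front of the work surface, level with it; the furniture and walls round the work are solid. World frame = base frame: x ahead of the robot, y to its left, z up, the work surface at z = 0. Lengths are in m, angles in rad, forces in N, time in s.
With the tool pointing down it reaches from about 0.35 to 0.9 m from the base axis. Payload 8.1 kg.
Tool frame: the origin (TCP) lies midway between the tips of the shut fingers; the grasp point (between the pads) lies 19 mm behind it; z points along the fingers, x is the direction in which the jaws open and shut, and the axes are right-handed (so a half turn about z gives the same grasp; the last joint's range is limited). The gripper opens to 85 mm and grips with 20 to 120 N. Pads are 22 mm wide; open, the fingers measure 114 mm over their backs; the gripper's body (76 mm by 85 mm) begins 54 mm behind the grasp point. The pads swing forward as they close: fully open they stand 13 mm farther back than shut.
Start: joints at [-0.103, 0.434, 0.025, 1.573, -0.012, 1.134, -0.075], TCP at [0.625, -0, 0.231] pointing down, gripper open.
Joint ranges: [-2.62, 2.62], [-0.44, 2.09], [-1.27, 1.32], [0.08, 2.57], [-1.32, 4.46], [0.12, 2], [-2.74, 2.74]. Speed limits (rad/s): [2.22, 2.22, 3.01, 3.01, 3.14, 3.14, 3.14].

## Interface

Orientations are given as a unit quaternion [w, x, y, z].
In Python, from cell import telemetry, eyes, job gives the robot as it stands. The module is installed in compiled form; this text tells all that it offers.
- The arm moves only by the tool play_rows, never from a script. Its argument "series" is text: rows parted by semicolons, each of 7 numbers parted by spaces: the shift along the tool's x, y, z in cm, then the turn, a rotation vector about the tool's x, y, z in degrees, then the opening, from 0 (shut) to 1 (fully open). In form: x y z rx ry rz grip; .... A call has exactly 8 rows; each row shifts and turns the pose as measured when the row begins, along the tool's axes as they then stand; what a row does not reach is not made up. A row lasts 1/10 s, in which the tool goes at most 50 mm and 8.59 degrees, less where a joint would pass 70% of its speed; a pose out of reach is approached as far as the arm can. A call is refused whole if a number of a shift passes 5 or a number of a turn 8.59, either way. A call with a gripper value outside its range is refused whole. The fingers move at their own pace and stop on an object; "force" is the grip in N (left out, the last holds). Time passes only in rows, so rows that do not move let the fingers close, or fill a call up. It gives the time, the measured TCP pose, the force and the opening at its end, in the units of the state.
- telemetry.read_state(): the state, without advancing time (a new reading comes with each control period).
- eyes.camera(name): name is "scene" or "side" or "wrist"; returns a dict with "frame" (400x640x3 uint8, red, green, blue), "intrinsics" (3x3 intrinsics, pixels), "cam_to_world" (4x4, takes a point from camera to world coordinates). Camera axes: x right, y up, looking along -z (the intrinsics and any distortion apply to the point x, -y, -z); pixel columns grow to the right and rows downward; lengths in m; the calibration is good to about 2 mm. A picture is of the moment at which its call begins. There is no depth.
- job.finish_job(): hands the job in, once; it reports no verdict.
The state is a dict: "time": time; "q": joint angles; "joint_velocities": joint speeds; "joint_efforts": joint torques, N m; "position": TCP position; "tool_rot": TCP orientation; "wrist_force": force on the tool from outside, world axes, zero at the start; "moment": the same for the moment, N m; "finger_gap": opening from 0.0 (shut) to 1.0 (fully open).
Only numpy, scipy, OpenCV 4.12 (cv2) and the standard library are available. Lean on these libraries where they do the work, as an engineer would, in place of code of your own. Each camera call takes 0.05 s, during which the arm holds its last target.

## Working session

There is one attempt and no reset: what is moved stays moved. The work goes in short steps, Python scripts to look and compute and a tool call to move; the robot and the scene stay as the last step left them, time stands still between calls to the robot, and variables do not carry over. Pictures are saved under pics/ and viewed, and the job is handed in when it is done.

Besides the shell and the picture viewer there is one more tool, called after "Request:" as name(argument=value, ...) on one line, values as JSON. play_rows: Moves the arm, as the interface text tells. Its arguments: {"type":"object","properties":{"series":{"type":"string"},"force":{"type":"number"}},"required":["series"]}

```bash
mkdir -p pics
python3 - <<'E'
from cell import telemetry, eyes
import cv2,json
s=telemetry.read_state(); print(s)
for n in ["scene","side","wrist"]:
    c=eyes.camera(n); cv2.imwrite(f"pics/{n}0.png",c["frame"][:,:,::-1])
    print(n,c["intrinsics"].tolist(),c["cam_to_world"].round(4).tolist(),[k for k in c])
E
```

```text
{'time': 0.0, 'q': array([-0.10259024,  0.43523014,  0.02499383,  1.57406885, -0.01160756,
        1.13398836, -0.07506966]), 'joint_velocities': array([ 1.08729735e-03, -2.48323097e-04, -2.71981673e-04, -1.55231723e-04,
        6.18421200e-05,  3.32655683e-04, -1.51170277e-04]), 'joint_efforts': array([ 8.97134169e-05, -6.70461059e+01,  1.02531374e+00, -3.16203833e+01,
        1.55155628e-02,  1.25530543e-02, -1.11555586e-06]), 'position': array([ 6.24513516e-01, -7.09760380e-05,  2.30532678e-01]), 'tool_rot': array([ 7.15070411e-05,  9.99999699e-01, -3.55263324e-05, -7.71436866e-04]), 'wrist_force': array([ 0.41051346, -0.19299998,  0.39804494]), 'moment': array([-0.02651231, -0.02768828,  0.06177293]), 'finger_gap': 0.9988417101956376}
scene [[416.2554431786037, 0.0, 315.3782272036893], [0.0, 416.2554431786037, 203.31544883881196], [0.0, 0.0, 1.0]] [[0.8726, 0.2453, -0.4224, -0.0789], [-0.4885, 0.4345, -0.7567, -0.882], [-0.002, 0.8666, 0.499, 0.7421], [0.0, 0.0, 0.0, 1.0]] ['frame', 'intrinsics', 'cam_to_world']
side [[485.65748613366475, 0.0, 315.3359597503571], [0.0, 485.65748613366475, 200.68601370746845], [0.0, 0.0, 1.0]] [[0.9969, 0.0289, -0.0729, 0.4285], [-0.0761, 0.5803, -0.8108, -0.8914], [0.0189, 0.8139, 0.5807, 0.8023], [0.0, 0.0, 0.0, 1.0]] ['frame', 'intrinsics', 'cam_to_world']
wrist [[355.73800199024674, 0.0, 316.55559259954225], [0.0, 355.73800199024674, 196.7614763902655], [0.0, 0.0, 1.0]] [[1.0, 0.0001, 0.0027, 0.6246], [-0.0008, 0.9641, 0.2654, 0.0675], [-0.0026, -0.2654, 0.9641, 0.3725], [0.0, 0.0, 0.0, 1.0]] ['frame', 'intrinsics', 'cam_to_world']
```

View pics/scene0.png

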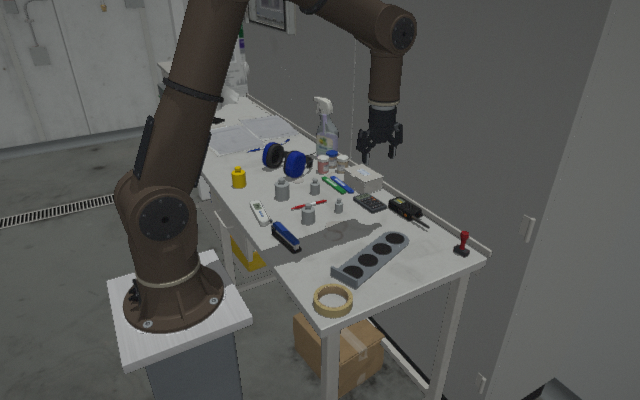

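View pics/side0.png

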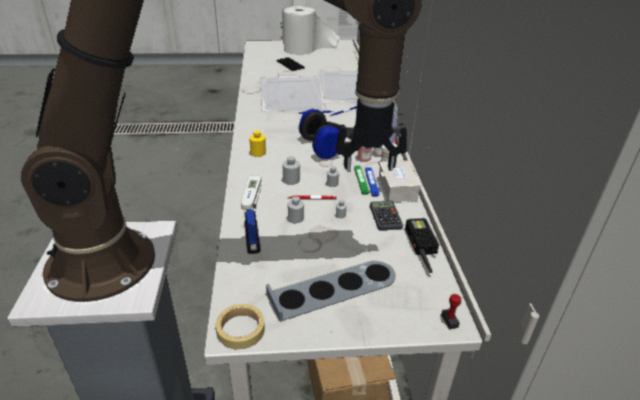

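View pics/wrist0.png

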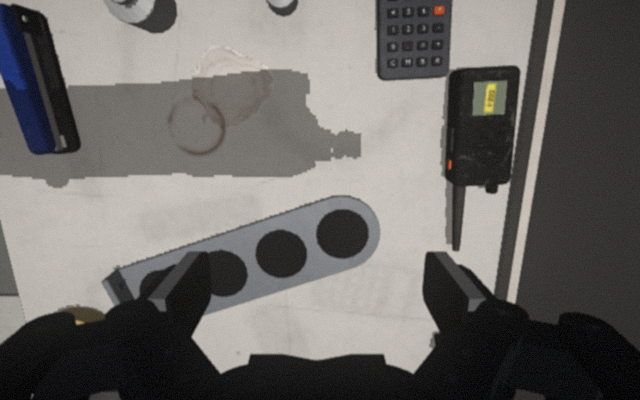

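Candidates in the side view are steel cylinders at (291,172), (295,211), (332,178) and (341,210), plus a yellow look-alike at (258,145), which I'll leave alone. Next I'll take close crops.

Run:
```python
import cv2
a=cv2.imread("pics/side0.png")
cv2.imwrite("pics/c1.png",cv2.resize(a[130:230,230:370],None,fx=5.7,fy=5.7,interpolation=cv2.INTER_CUBIC))
cv2.imwrite("pics/c2.png",cv2.resize(a[250:330,255:405],None,fx=5.3,fy=5.3,interpolation=cv2.INTER_CUBIC))
a=cv2.imread("pics/scene0.png")
cv2.imwrite("pics/c3.png",cv2.resize(a[160:235,220:360],None,fx=5.7,fy=5.7,interpolation=cv2.INTER_CUBIC))
```

```text
(no output)
```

View pics/c1.png

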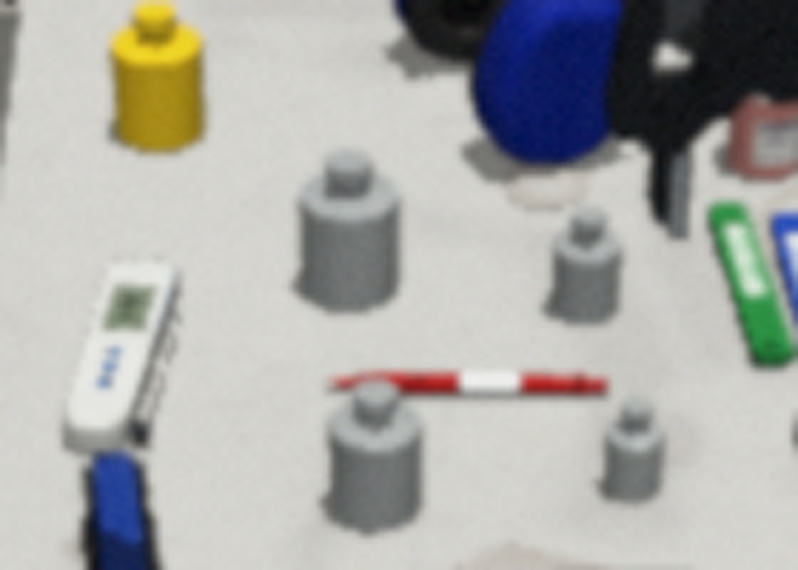

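View pics/c2.png

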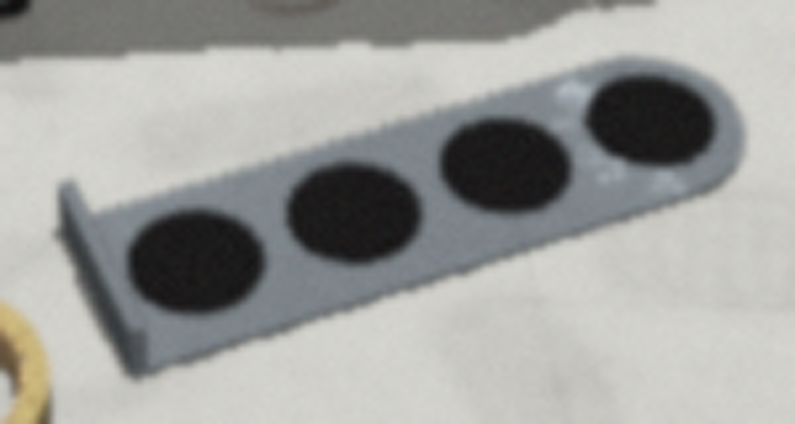

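View pics/c3.png

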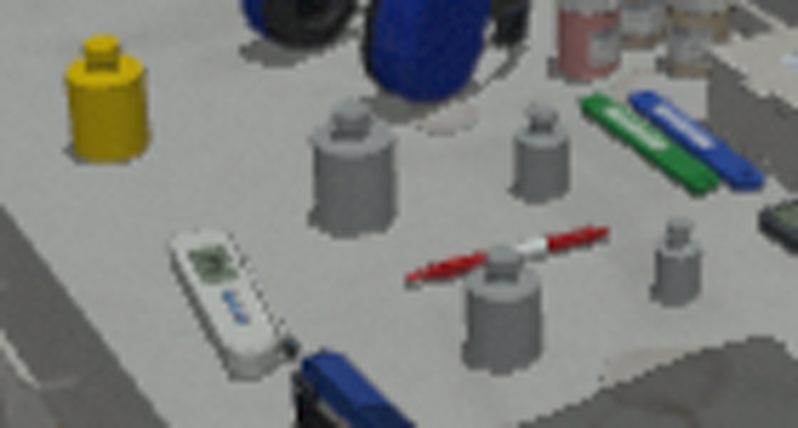

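```bash
cat > h.py <<'E'
from cell import telemetry, eyes
import cv2,numpy as np
K={"scene":0,"side":0,"wrist":0}
def ray(c,uv,z):
    k=c["intrinsics"];T=c["cam_to_world"]
    d=T[:3,:3]@np.array([(uv[0]-k[0,2])/k[0,0],-(uv[1]-k[1,2])/k[1,1],-1])
    o=T[:3,3]; return (o+d*(z-o[2])/d[2])[:2]
def proj(c,p):
    k=c["intrinsics"];T=c["cam_to_world"]; q=T[:3,:3].T@(np.array(p)-T[:3,3])
    return np.array([k[0,2]+k[0,0]*q[0]/-q[2],k[1,2]-k[1,1]*q[1]/-q[2]])
def crop(img,x0,y0,w,h,f,name):
    cv2.imwrite(name,cv2.resize(np.ascontiguousarray(img[y0:y0+h,x0:x0+w,::-1]),None,fx=f,fy=f,interpolation=cv2.INTER_CUBIC))
def pads(c):
    g=cv2.cvtColor(c["frame"],cv2.COLOR_RGB2GRAY); m=(g<65).astype(np.uint8)
    n,l,s,ce=cv2.connectedComponentsWithStats(m); o=[]
    for i in range(1,n):
        if s[i,4]>120: o.append((s[i,4],ce[i],ray(c,ce[i],.008)))
    return o
E
python3 - <<'E'
from h import *
si=eyes.camera("side");sc=eyes.camera("scene");wr=eyes.camera("wrist")
for n,a,b,z in [(4,(347,160),(349,107),.078),(3,(376,388),(504,255),.067),(2,(589,215),(543,110),.058),(1,(636,405),(680,227),.05)]:
    print(n,ray(si,np.array(a)/5.7-.5+.09+[230,130],z),ray(sc,np.array(b)/5.7-.41+[220,160],z))
for n,c in [("side",si),("scene",sc),("wrist",wr)]:
    for o in pads(c):
        x,y=o[2]
        if .35<x<.85 and -.45<y<-.05: print(n,o)
E
```

```text
4 [0.46319161 0.3397069 ] [0.46313877 0.34161161]
3 [0.46992466 0.1515108 ] [0.4687219  0.14782495]
2 [0.58611443 0.31283746] [0.58634004 0.31309651]
1 [0.59194102 0.15578841] [0.58935995 0.15157361]
side (np.int32(305), array([377.34098361, 272.43278689]), array([ 0.65127285, -0.07792364]))
side (np.int32(328), array([349.77439024, 280.9847561 ]), array([ 0.58294462, -0.1020386 ]))
side (np.int32(362), array([321.2679558 , 289.82872928]), array([ 0.51532007, -0.12590651]))
side (np.int32(382), array([291.45287958, 299.03664921]), array([ 0.44768338, -0.1496568 ]))
side (np.int32(285), array([450.63859649, 314.55438596]), array([ 0.78495081, -0.21390434]))
side (np.int32(351), array([313.87464387, 380.79487179]), array([ 0.48177251, -0.35514453]))
scene (np.int32(213), array([461.98122066, 244.78873239]), array([ 0.80468853, -0.20383841]))
scene (np.int32(161), array([394.51552795, 238.1552795 ]), array([ 0.65000241, -0.07655328]))
scene (np.int32(181), array([381.54696133, 248.62983425]), array([ 0.58205318, -0.1007588 ]))
scene (np.int32(204), array([367.43627451, 259.79901961]), array([ 0.51417295, -0.12429382]))
scene (np.int32(181), array([353.48618785, 271.11049724]), array([ 0.45125463, -0.14685148]))
scene (np.int32(343), array([400.04956268, 350.19533528]), array([ 0.38921458, -0.42248562]))
wrist (np.int32(93108), array([429.04195128, 265.16550672]), array([ 0.75012468, -0.11257311]))
wrist (np.int32(1931), array([341.50025893, 233.41947178]), array([ 0.65119773, -0.07452889]))
wrist (np.int32(1844), array([280.43112798, 253.43221258]), array([ 0.58367242, -0.09829668]))
```

Request:
play_rows(series="-0.5 -3.5 0 0 0 0 0.7;-0.5 -3.5 0 0 0 0 0.7;-0.5 -3.5 0 0 0 0 0.7;-0.5 -3.5 0 0 0 0 0.7;-0.5 -1.5 0 0 0 0 0.7;-0.5 0 0 0 0 0 0.7;0 0 0 0 0 0 0.7;0 0 0 0 0 0 0.7", force=60)

```text
time: 1.1
position: [0.5944, 0.1548, 0.23]
tool_rot: [0.002, 1.0, -0.003, -0.0]
wrist_force: [-0.8, -0.3, -0.3]
finger_gap: 0.7
```

Run:
```python
from h import *
s=telemetry.read_state(); print(s["position"],s["tool_rot"],s["finger_gap"])
w=eyes.camera("wrist"); crop(w["frame"],0,0,640,400,1.25,"pics/w1.png")
for n,p in [(4,(.4632,.3400,.078)),(3,(.4695,.150,.067)),(2,(.5862,.313,.058)),(1,(.591,.154,.05))]: print(n,1.25*proj(w,p))
```

```text
[0.59440088 0.1548466  0.2300424 ] [ 1.68142641e-03  9.99993079e-01 -3.28824648e-03 -4.49423130e-04] 0.7004985137251235
4 [163.11656905 -90.80882861]
3 [219.72061843 230.59373619]
2 [381.98009719 -27.55251778]
1 [392.17538272 218.82705065]
```

View pics/w1.png

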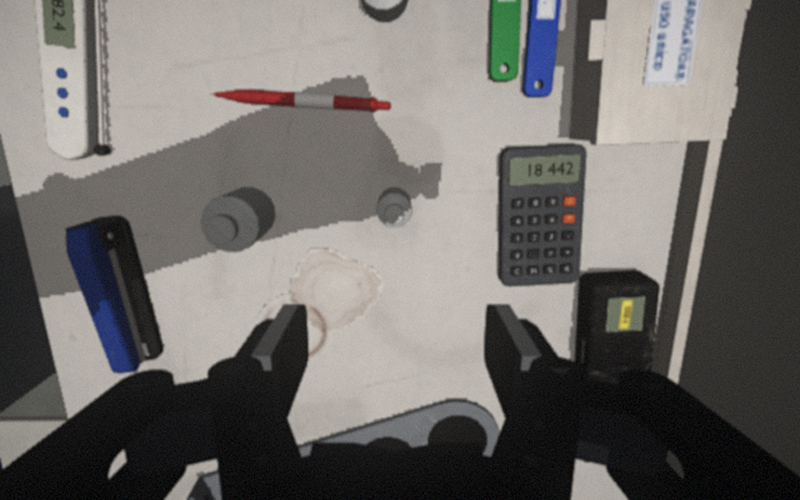

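Run:
```python
from h import *
w=eyes.camera("wrist"); crop(w["frame"],280,130,70,60,8,"pics/w1b.png");crop(w["frame"],150,140,80,70,8,"pics/w1c.png")
```

```text
(no output)
```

View pics/w1b.png

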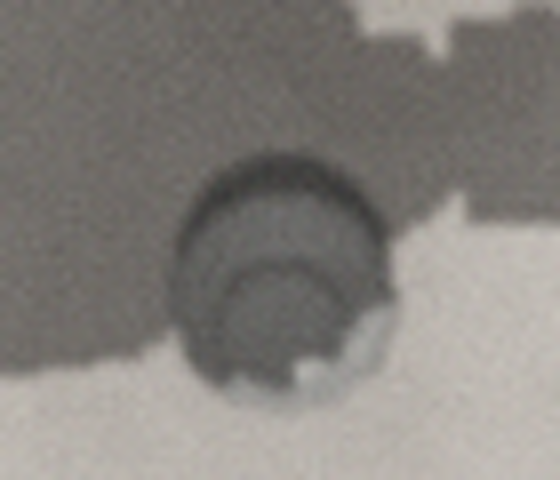

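View pics/w1c.png

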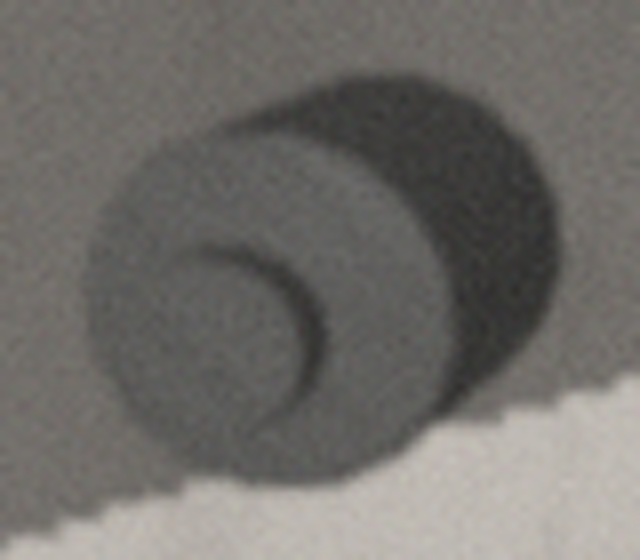

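Run:
```python
from h import *
w=eyes.camera("wrist")
for n,p,z in [("1k",(314.8,169.8),.05),("1b",(315.2,167),.034),("3b",(183.5,178.1),.049),("3k",(178.6,182.7),.067)]: print(n,ray(w,p,z))
s=telemetry.read_state(); print(s["position"])
```

```text
1k [0.59228574 0.15846371]
1b [0.59255858 0.15802142]
3b [0.47022412 0.15139738]
3k [0.47241934 0.15125307]
[0.59464645 0.1546898  0.23005066]
```

Request:
play_rows(series="-0.2 -0.2 4 0 0 0 0.6;0 0 4.5 0 0 0 0.6;0 0 4.5 0 0 0 0.6;0 0 4 0 0 0 0.6;0 0 2.5 0 0 0 0.6;0 0 1 0 0 0 0.6;0 0 0 0 0 0 0.6;0 0 0 0 0 0 0.6")

```text
time: 2.05
position: [0.5997, 0.1487, 0.0222]
tool_rot: [0.002, 1.0, -0.009, 0.004]
wrist_force: [-0.4, 0.0, 0.3]
finger_gap: 0.599
```

Run:
```python
from h import *
w=eyes.camera("wrist"); crop(w["frame"],180,60,280,240,2.5,"pics/w2.png")
s=telemetry.read_state(); print(s["position"],s["tool_rot"])
```

```text
[0.59993286 0.14880007 0.02246206] [ 0.00147639  0.99994303 -0.00942193  0.00479427]
```

View pics/w2.png

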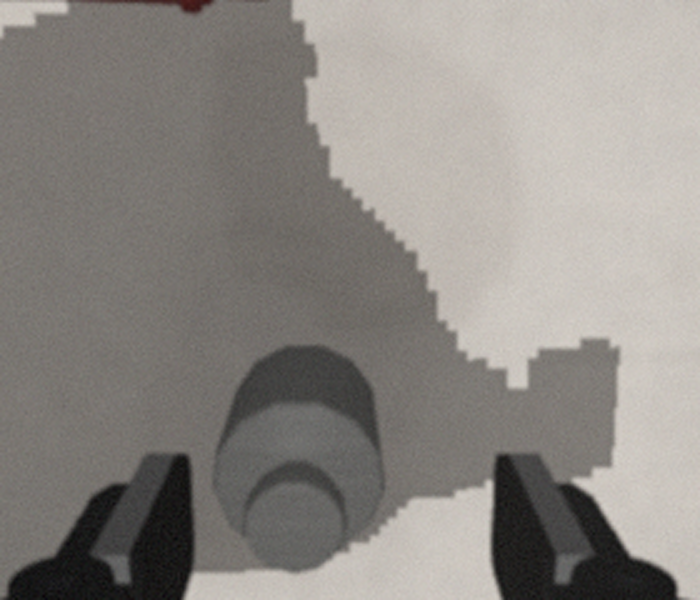

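```bash
cat >> h.py <<'E'
from scipy.spatial.transform import Rotation as Rn
def delta(x,y,z,yaw=0):
    "tool-frame shift cm and rotvec deg to pose with tool down, tool x at world angle yaw(deg)"
    s=telemetry.read_state(); q=s["tool_rot"]; R=Rn.from_quat([q[1],q[2],q[3],q[0]])
    T=Rn.from_euler('z',yaw,degrees=True)*Rn.from_quat([1,0,0,0])
    print("pos",s["position"].round(4),"F",s["wrist_force"].round(1),"gap",round(s["finger_gap"],3),"yaw",np.degrees(np.arctan2(*R.as_matrix()[1::-1,0])).round(2))
    print("shift",(R.inv().apply(np.array([x,y,z])-s["position"])*100).round(2),"turn",np.degrees((R.inv()*T).as_rotvec()).round(2), "q7",s["q"].round(2))
E
python3 - <<'E'
from h import *
w=eyes.camera("wrist")
print(ray(w,(298,270),.05), ray(w,((299)/2.5+180-.3,488/2.5+60-.3),.034))
delta(.592,.1575,.006)
E
```

```text
[0.59289217 0.15824159] [0.59268616 0.15664323]
pos [0.6001 0.1491 0.0228] F [-0.2 -0.3  0.1] gap 0.603 yaw -1.06
shift [-0.84 -0.83  1.67] turn [ 0.15 -0.59 -1.06] q7 [-0.32  0.65 -0.01  1.79  0.02  0.69 -0.37]
```

Request:
play_rows(series="-0.4 -0.45 0 0.1 -0.6 -1 0.6;-0.4 -0.45 0 0 0 0 0.6;0 0 0.8 0 0 0 0.6;0 0 0.8 0 0 0 0.6;0 0 0 0 0 0 0.6;0 0 0 0 0 0 0.6;0 0 0 0 0 0 0.6;0 0 0 0 0 0 0.6")

```text
time: 2.95
position: [0.5935, 0.1603, 0.0088]
tool_rot: [-0.001, 1.0, 0.001, 0.002]
wrist_force: [0.1, 0.6, 0.3]
finger_gap: 0.601
```

Run:
```python
from h import *
delta(.5925,.158,.006)
```

```text
pos [0.5935 0.1603 0.0088] F [0.1 0.6 0.3] gap 0.601 yaw 0.07
shift [-0.1   0.23  0.28] turn [-0.08 -0.24  0.08] q7 [-0.33  0.67 -0.02  1.8   0.02  0.67 -0.37]
```

Request:
play_rows(series="-0.1 0.2 0.2 0 -0.2 0 0.6;0 0 0 0 0 0 0.6;0 0 0 0 0 0 0;0 0 0 0 0 0 0;0 0 0 0 0 0 0;0 0 0 0 0 0 0;0 0 0 0 0 0 0;0 0 -2 0 0 0 0", force=60)

```text
time: 3.75
position: [0.5908, 0.1571, 0.025]
tool_rot: [0.0, 1.0, 0.0, -0.002]
wrist_force: [0.5, -0.9, -1.0]
finger_gap: 0.309
```

Run:
```python
from h import *
w=eyes.camera("wrist"); crop(w["frame"],180,60,280,240,2.5,"pics/w3.png")
delta(.5925,.158,.14)
print(telemetry.read_state()["tool_rot"])
```

```text
pos [0.5933 0.1579 0.0294] F [0.9 0.7 0.6] gap 0.308 yaw 0.04
shift [ -0.06  -0.02 -11.06] turn [-0.1  -0.11  0.04] q7 [-0.33  0.64 -0.02  1.79  0.02  0.71 -0.36]
[-8.73373042e-04  9.99999064e-01  3.83077306e-04  9.81558997e-04]
```

View pics/w3.png

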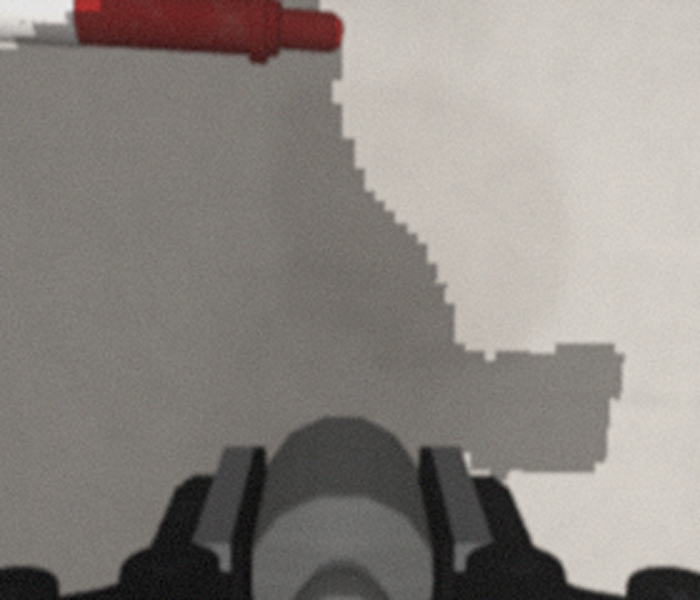

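Request:
play_rows(series="0 0 -3 0 0 8.5 0;0 0 -3 0 0 8.5 0;0 0 -2 0 0 8.5 0;0 0 0 0 0 8.5 0;0 0 0 0 0 8.5 0;0 0 0 0 0 8.5 0;0 0 0 0 0 8.5 0;0 0 0 0 0 8.5 0")

```text
time: 4.6
position: [0.5941, 0.1584, 0.113]
tool_rot: [-0.003, 0.825, -0.566, 0.001]
wrist_force: [0.5, -0.2, -1.2]
finger_gap: 0.302
```

Run:
```python
from h import *
delta(.448,-.147,.11,-70.7)
```

```text
pos [0.5941 0.1584 0.113 ] F [ 0.5 -0.2 -1.2] gap 0.302 yaw -68.92
shift [23.24 24.62  0.08] turn [-0.37  0.14  1.78] q7 [-0.56  0.54  0.31  1.76 -0.21  0.87 -1.36]
```

Request:
play_rows(series="2.4 2.5 0 0 0 1.8 0;3.1 3.3 0 0 0 0 0;3.1 3.3 0 0 0 0 0;3.1 3.3 0 0 0 0 0;3.1 3.3 0 0 0 0 0;3.1 3.3 0 0 0 0 0;3.1 3.3 0 0 0 0 0;2 2 0 0 0 0 0")

```text
time: 5.4
position: [0.4384, -0.1419, 0.1084]
tool_rot: [-0.006, 0.817, -0.577, 0.003]
wrist_force: [0.9, 0.4, -1.3]
finger_gap: 0.304
```

Request:
play_rows(series="0 0 0 0 0 0 0;0 0 0 0 0 0 0;0 0 0 0 0 0 0;0 0 0 0 0 0 0;0 0 0 0 0 0 0;0 0 0 0 0 0 0;0 0 0 0 0 0 0;0 0 0 0 0 0 0")

```text
time: 6.2
position: [0.4386, -0.1421, 0.1083]
tool_rot: [-0.006, 0.817, -0.577, 0.003]
wrist_force: [0.1, 0.5, -1.4]
finger_gap: 0.309
```

Run:
```python
from h import *
delta(.448,-.147,.11,-70.7)
w=eyes.camera("wrist"); crop(w["frame"],0,0,640,400,1.25,"pics/w4.png")
for o in pads(w): print(o)
```

```text
pos [ 0.4386 -0.1421  0.1083] F [ 0.1  0.5 -1.4] gap 0.309 yaw -70.44
shift [ 0.77 -0.72 -0.16] turn [-0.77  0.06  0.26] q7 [-0.08  0.33  0.36  2.14 -0.19  0.69 -0.82]
(np.int32(349), array([331.43553009,   3.42406877]), array([ 0.55932137, -0.10830166]))
(np.int32(6232), array([330.41286906,  80.12323492]), array([ 0.51669342, -0.12321217]))
(np.int32(63009), array([327.85829009, 326.80432954]), array([ 0.34374237, -0.18431522]))
(np.int32(3418), array([ 39.23639555, 214.6451141 ]), array([0.36086316, 0.04187627]))
(np.int32(193), array([315.75129534, 294.31088083]), array([ 0.36722082, -0.16597761]))
```

View pics/w4.png

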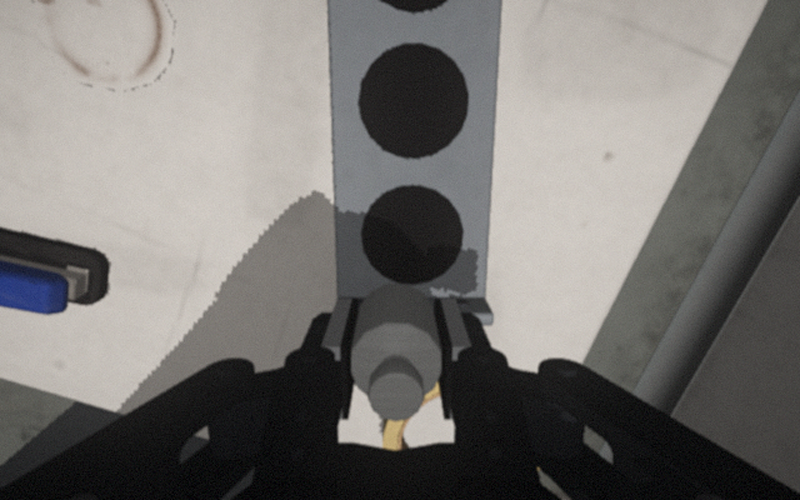

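Run:
```python
from h import *
w=eyes.camera("wrist")
print(ray(w,(412/1.25,234/1.25),.008), "knob",ray(w,(397/1.25,394/1.25),.152),"bodytop",ray(w,(395/1.25,368/1.25),.136))
g=cv2.cvtColor(w["frame"],cv2.COLOR_RGB2GRAY)
crop(w["frame"],250,130,140,120,5.5,"pics/w5.png")
```

```text
[ 0.44933363 -0.1472398 ] knob [ 0.43898396 -0.14167889] bodytop [ 0.43698149 -0.14181214]
```

View pics/w5.png

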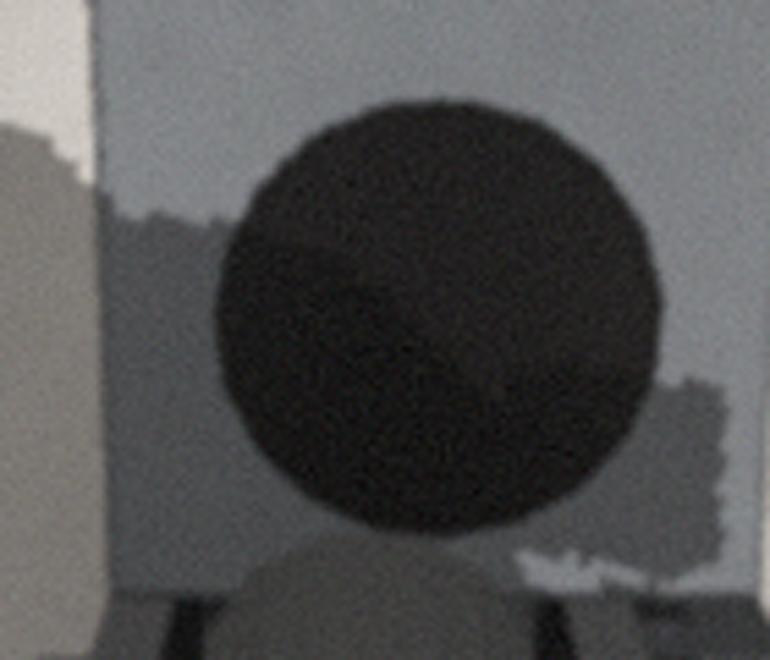

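Run:
```python
from h import *
delta(.449,-.1475,.035,-70.5)
```

```text
pos [ 0.4385 -0.1423  0.1083] F [-0.2  0.3 -1.1] gap 0.304 yaw -70.46
shift [ 0.85 -0.71  7.34] turn [-0.77  0.06  0.04] q7 [-0.08  0.33  0.36  2.14 -0.19  0.69 -0.82]
```

Request:
play_rows(series="0.4 -0.3 0 -0.8 0 0 0;0.4 -0.4 0 0 0 0 0;0 0 2 0 0 0 0;0 0 2 0 0 0 0;0 0 2 0 0 0 0;0 0 1 0 0 0 0;0 0 0 0 0 0 0;0 0 0 0 0 0 0")

```text
time: 7.1
position: [0.4531, -0.1498, 0.037]
tool_rot: [-0.0, 0.817, -0.577, 0.001]
wrist_force: [-0.0, -0.4, -1.2]
finger_gap: 0.306
```

Run:
```python
from h import *
delta(.449,-.1475,.0155,-70.5)
w=eyes.camera("wrist"); crop(w["frame"],180,100,280,240,2.5,"pics/w6.png")
```

```text
pos [ 0.4531 -0.1498  0.037 ] F [-0.  -0.4 -1.2] gap 0.306 yaw -70.47
shift [-0.36  0.31  2.15] turn [-0.08 -0.11  0.03] q7 [-0.02  0.48  0.3   2.15 -0.26  0.54 -0.76]
```

View pics/w6.png

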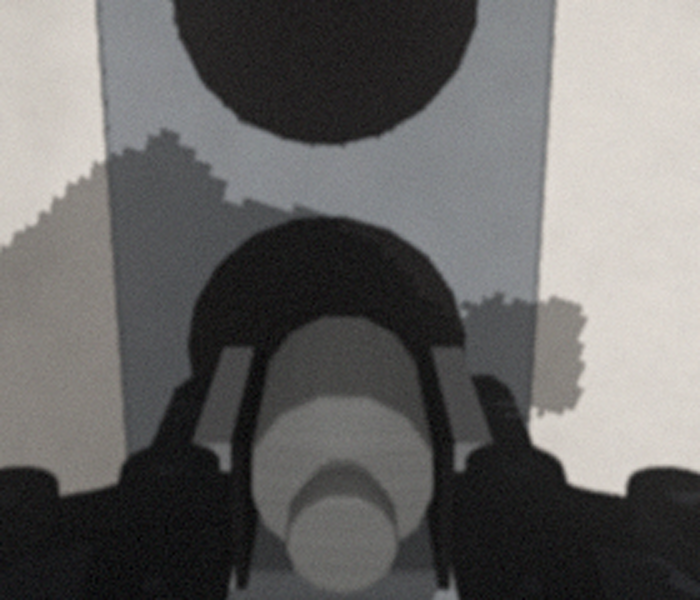

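Request:
play_rows(series="-0.35 0.3 0 0 0 0 0;0 0 0.8 0 0 0 0;0 0 0.8 0 0 0 0;0 0 0 0 0 0 0;0 0 0 0 0 0 0;0 0 0 0 0 0 0;0 0 0 0 0 0 0;0 0 0 0 0 0 0")

```text
time: 7.95
position: [0.4505, -0.1475, 0.0219]
tool_rot: [-0.001, 0.817, -0.577, 0.003]
wrist_force: [0.1, -0.3, -1.1]
finger_gap: 0.311
```

Run:
```python
from h import *
delta(.449,-.1475,.0150,-70.5)
```

```text
pos [ 0.4505 -0.1475  0.0219] F [ 0.1 -0.3 -1.1] gap 0.311 yaw -70.46
shift [-0.05  0.14  0.69] turn [-0.3  -0.21  0.05] q7 [-0.01  0.5   0.28  2.17 -0.28  0.5  -0.74]
```

Request:
play_rows(series="-0.05 0.1 0.2 -0.3 -0.2 0 0;0 0 0.2 0 0 0 0;0 0 0 0 0 0 0;0 0 0 0 0 0 0;0 0 0.1 0 0 0 0;0 0 0 0 0 0 0;0 0 0 0 0 0 0;0 0 0 0 0 0 0")

```text
time: 8.75
position: [0.4495, -0.1474, 0.0166]
tool_rot: [0.0, 0.817, -0.577, -0.0]
wrist_force: [-0.2, 0.1, -1.3]
finger_gap: 0.307
```

Run:
```python
from h import *
delta(.449,-.1475,.0150,-70.5)
```

```text
pos [ 0.4495 -0.1474  0.0166] F [-0.2  0.1 -1.3] gap 0.307 yaw -70.46
shift [-0.01  0.05  0.16] turn [ 0.01 -0.01  0.04] q7 [-0.    0.52  0.27  2.17 -0.29  0.49 -0.74]
```

Request:
play_rows(series="0 0 0.1 0 0 0 0;0 0 0 0 0 0 0;0 0 0.1 0 0 0 0;0 0 0 0 0 0 0;0 0 0 0 0 0 0;0 0 0 0 0 0 0;0 0 0 0 0 0 0;0 0 0 0 0 0 0")

```text
time: 9.55
position: [0.4497, -0.1475, 0.015]
tool_rot: [-0.0, 0.817, -0.577, 0.0]
wrist_force: [-0.0, 0.5, 0.6]
finger_gap: 0.307
```

Request:
play_rows(series="0 0 0 0 0 0 0.5;0 0 0 0 0 0 0.6;0 0 0 0 0 0 0.6;0 0 -2 0 0 0 0.6;0 0 -4 0 0 0 0.6;0 0 -4 0 0 0 0.6;0 0 -2 0 0 0 0.6;0 0 0 0 0 0 0.6")

```text
time: 10.35
position: [0.449, -0.1477, 0.1385]
tool_rot: [0.001, 0.817, -0.577, -0.001]
wrist_force: [1.2, 0.0, -0.6]
finger_gap: 0.6
```

Run:
```python
from h import *
delta(.586,.313,.18,0)
w=eyes.camera("wrist"); crop(w["frame"],0,0,640,400,1.25,"pics/w7.png")
```

```text
pos [ 0.449  -0.1477  0.1385] F [ 1.2  0.  -0.6] gap 0.6 yaw -70.49
shift [-38.85 -28.29  -4.18] turn [ 7.000e-02  1.000e-01 -7.049e+01] q7 [-0.11  0.31  0.39  2.07 -0.16  0.79 -0.85]
```

View pics/w7.png

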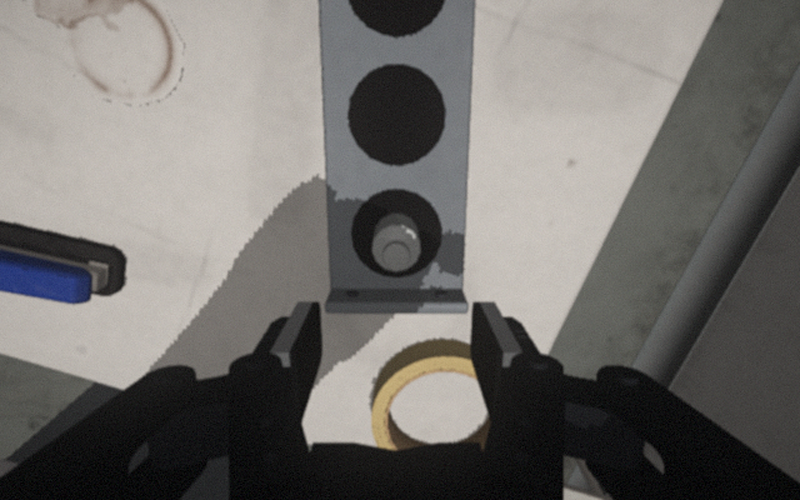

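Run:
```python
from h import *
w=eyes.camera("wrist")
crop(w["frame"],270,40,100,190,4,"pics/w8.png")
```

```text
(no output)
```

View pics/w8.png

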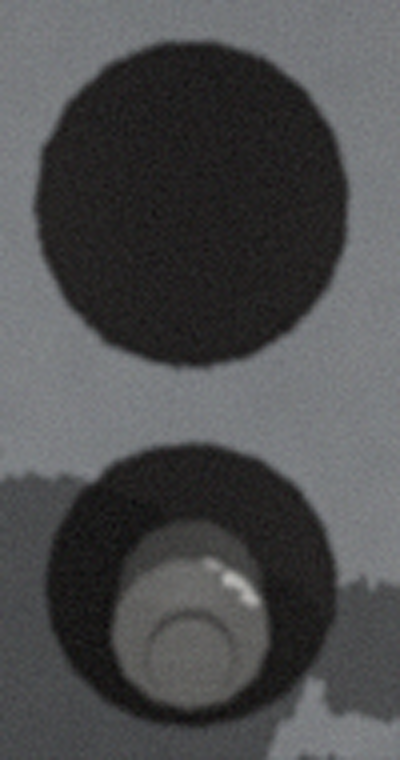

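Run:
```python
from h import *
w=eyes.camera("wrist")
for n,p,z in [("p1",(192,584),.008),("p2",(192,204),.008),("k",(191,648),.058),("b",(190,634),.042)]:
    print(n,ray(w,np.array(p)/4-.38+[270,40],z))
```

```text
p1 [ 0.44854051 -0.14684413]
p2 [ 0.51554698 -0.12308443]
k [ 0.45013736 -0.14606142]
b [ 0.4479893  -0.14664295]
```

```bash
cat >> h.py <<'E'
def rows(x,y,yaw1,N,g,nrot=8):
    s=telemetry.read_state(); q=s["tool_rot"]; R=Rn.from_quat([q[1],q[2],q[3],q[0]]).as_matrix()
    yaw=np.degrees(np.arctan2(R[1,0],R[0,0])); d=(np.array([x,y])-s["position"][:2])*100/N
    st=(yaw1-yaw)/nrot; o=[]
    for i in range(N):
        a=np.radians(yaw); c,sn=np.cos(a),np.sin(a)
        o.append("%.1f %.1f 0 0 0 %.1f %g"%(c*d[0]+sn*d[1], sn*d[0]-c*d[1], -st if i<nrot else 0,g))
        if i<nrot: yaw+=st
    print(";".join(o))
E
python3 - <<'E'
from h import *
rows(.584,.29,0,12,.65,9)
E
```

```text
-3.1 -2.3 0 0 0 -7.8 0.65;-2.7 -2.7 0 0 0 -7.8 0.65;-2.3 -3.0 0 0 0 -7.8 0.65;-1.9 -3.3 0 0 0 -7.8 0.65;-1.4 -3.5 0 0 0 -7.8 0.65;-0.9 -3.7 0 0 0 -7.8 0.65;-0.4 -3.8 0 0 0 -7.8 0.65;0.1 -3.8 0 0 0 -7.8 0.65;0.6 -3.8 0 0 0 -7.8 0.65;1.1 -3.6 0 0 0 0.0 0.65;1.1 -3.6 0 0 0 0.0 0.65;1.1 -3.6 0 0 0 0.0 0.65
```

Request:
play_rows(series="-3.1 -2.3 -1 0 0 -7.8 0.65;-2.7 -2.7 -1 0 0 -7.8 0.65;-2.3 -3 -1 0 0 -7.8 0.65;-1.9 -3.3 0 0 0 -7.8 0.65;-1.4 -3.5 0 0 0 -7.8 0.65;-0.9 -3.7 0 0 0 -7.8 0.65;-0.4 -3.8 0 0 0 -7.8 0.65;0.1 -3.8 0 0 0 -7.8 0.65")

```text
time: 11.3
position: [0.5309, 0.1487, 0.1521]
tool_rot: [0.002, 0.998, -0.056, -0.014]
wrist_force: [0.1, -0.3, -0.4]
finger_gap: 0.651
```

Run:
```python
from h import *
delta(.586,.31,.17,0)
```

```text
pos [0.5309 0.1487 0.1521] F [ 0.1 -0.3 -0.4] gap 0.651 yaw -6.47
shift [  3.61 -16.64  -1.99] turn [ 0.27  1.58 -6.47] q7 [-0.4   0.41  0.05  1.83 -0.03  0.93 -0.45]
```

Request:
play_rows(series="0.8 -3 -0.7 0 1.6 -6.5 0.65;1.3 -3.6 -0.7 0 0 0 0.65;1.2 -3.6 -0.5 0 0 0 0.65;1.2 -3.2 0 0 0 0 0.65;1 -2.4 0 0 0 0 0.65;0 0 0 0 0 0 0.65;0 0 0 0 0 0 0.65;0 0 0 0 0 0 0.65")

```text
time: 12.1
position: [0.5821, 0.3168, 0.1518]
tool_rot: [0.005, 1.0, 0.009, -0.012]
wrist_force: [0.0, -1.0, 0.1]
finger_gap: 0.65
```

Run:
```python
from h import *
delta(.586,.313,.07,0)
w=eyes.camera("wrist"); crop(w["frame"],0,0,640,400,1.25,"pics/w9.png")
```

```text
pos [0.5821 0.3168 0.1518] F [ 0.  -1.   0.1] gap 0.65 yaw 1.06
shift [0.58 0.31 8.17] turn [0.54 1.37 1.06] q7 [-0.58  0.58  0.01  1.54 -0.01  1.05 -0.55]
```

View pics/w9.png

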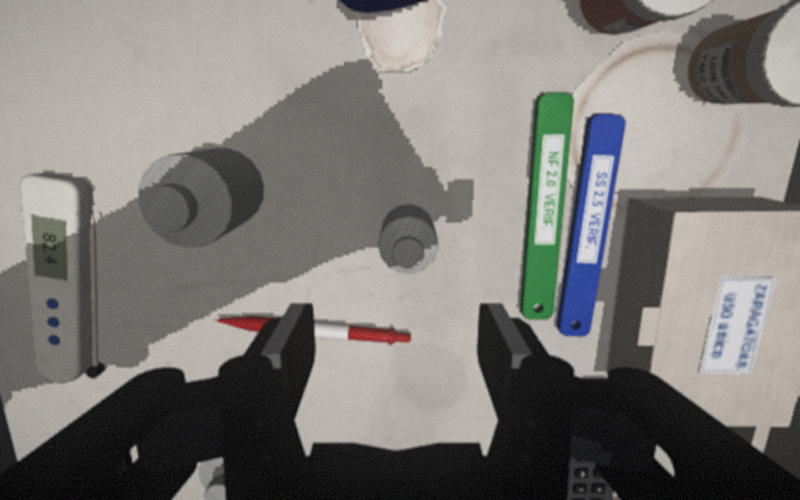

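Run:
```python
from h import *
w=eyes.camera("wrist")
for n,p,z in [("2k",(408,252),.058),("2b",(408,242),.041),("4k",(172,209),.078),("4b",(185,198),.058)]:
    print(n,ray(w,np.array(p)/1.25-.1,z))
delta(.5865,.3155,.03,0)
```

```text
2k [0.58611491 0.31463576]
2b [0.58610658 0.31567237]
4k [0.46797837 0.3400806 ]
4b [0.46502991 0.34210111]
pos [0.5824 0.316  0.1524] F [ 0.3 -0.8  0.2] gap 0.649 yaw 1.0
shift [ 0.69 -0.06 12.23] turn [0.56 1.33 1.  ] q7 [-0.58  0.58  0.01  1.54 -0.01  1.05 -0.55]
```

Request:
play_rows(series="0.4 0 0 0.5 1.3 1 0.65;0 0 2 0 0 0 0.65;0 0 2.5 0 0 0 0.65;0 0 2.5 0 0 0 0.65;0 0 2 0 0 0 0.65;0 0 0 0 0 0 0.65;0 0 0 0 0 0 0.65;0 0 0 0 0 0 0.65")

```text
time: 13.0
position: [0.5895, 0.308, 0.064]
tool_rot: [0.0, 1.0, -0.005, 0.003]
wrist_force: [-0.9, -0.1, -0.4]
finger_gap: 0.653
```

Run:
```python
from h import *
delta(.5861,.315,.008,0)
```

```text
pos [0.5895 0.308  0.064 ] F [-0.9 -0.1 -0.4] gap 0.653 yaw -0.62
shift [-0.38 -0.69  5.6 ] turn [ 0.01 -0.32 -0.62] q7 [-0.57  0.66  0.01  1.64 -0.01  0.84 -0.57]
```

Request:
play_rows(series="-0.35 -0.6 0 0 -0.3 -0.6 0.65;0 0 0 0 0 0 0.65;0 0 1.5 0 0 0 0.65;0 0 1.5 0 0 0 0.65;0 0 1 0 0 0 0.65;0 0 0 0 0 0 0.65;0 0 0 0 0 0 0.65;0 0 0 0 0 0 0.65")

```text
time: 13.8
position: [0.5868, 0.3154, 0.0226]
tool_rot: [-0.001, 1.0, 0.0, 0.001]
wrist_force: [-0.5, -0.3, 0.3]
finger_gap: 0.651
```

Run:
```python
from h import *
delta(.5861,.315,.008,0)
w=eyes.camera("wrist"); crop(w["frame"],180,60,280,240,2.5,"pics/w10.png")
```

```text
pos [0.5868 0.3154 0.0226] F [-0.5 -0.3  0.3] gap 0.651 yaw 0.05
shift [-0.07  0.04  1.46] turn [-0.09 -0.14  0.05] q7 [-0.58  0.71  0.01  1.66 -0.01  0.77 -0.57]
```

View pics/w10.png

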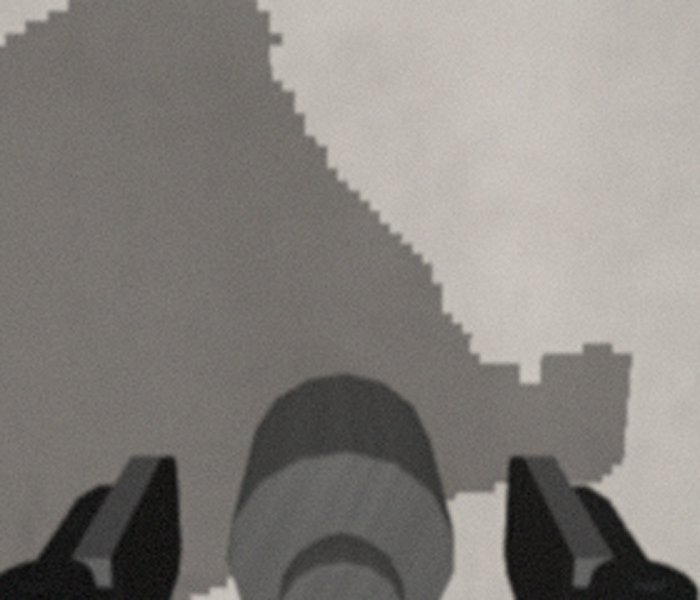

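Request:
play_rows(series="0 0 0.7 0 0 0 0.65;0 0 0.6 0 0 0 0.65;0 0 0 0 0 0 0.65;0 0 0 0 0 0 0;0 0 0 0 0 0 0;0 0 0 0 0 0 0;0 0 0 0 0 0 0;0 0 0 0 0 0 0")

```text
time: 14.65
position: [0.5876, 0.3158, 0.0097]
tool_rot: [-0.001, 1.0, 0.0, 0.002]
wrist_force: [0.1, 0.6, -0.6]
finger_gap: 0.405
```

Request:
play_rows(series="0 0 -2.5 0 0 0 0;0 0 -3.5 0 0 0 0;0 0 -3.5 0 0 0 0;0 0 -2 0 0 0 0;0 0 0 0 0 0 0;0 0 0 0 0 0 0;0 0 0 0 0 0 0;0 0 0 0 0 0 0")

```text
time: 15.45
position: [0.5838, 0.3135, 0.1228]
tool_rot: [0.001, 1.0, 0.0, -0.002]
wrist_force: [0.6, 0.8, -1.7]
finger_gap: 0.399
```

Run:
```python
from h import *
delta(.5158,-.1235,.12,-70.5)
rows(.5158,-.1235,-70.5,12,0,9)
```

```text
pos [0.5838 0.3135 0.1228] F [ 0.6  0.8 -1.7] gap 0.399 yaw 0.05
shift [-6.83 43.69  0.42] turn [ 0.27  0.12 70.55] q7 [-0.58  0.59  0.01  1.59 -0.01  0.96 -0.57]
-0.6 3.6 0 0 0 7.8 0;-0.1 3.7 0 0 0 7.8 0;0.4 3.7 0 0 0 7.8 0;0.9 3.6 0 0 0 7.8 0;1.4 3.4 0 0 0 7.8 0;1.9 3.2 0 0 0 7.8 0;2.3 2.9 0 0 0 7.8 0;2.7 2.6 0 0 0 7.8 0;3.0 2.2 0 0 0 7.8 0;3.2 1.7 0 0 0 0.0 0;3.2 1.7 0 0 0 0.0 0;3.2 1.7 0 0 0 0.0 0
```

Request:
play_rows(series="-0.6 3.6 0 0 0 7.8 0;-0.1 3.7 0 0 0 7.8 0;0.4 3.7 0 0 0 7.8 0;0.9 3.6 0 0 0 7.8 0;1.4 3.4 0 0 0 7.8 0;1.9 3.2 0 0 0 7.8 0;2.3 2.9 0 0 0 7.8 0;2.7 2.6 0 0 0 7.8 0")

```text
time: 16.25
position: [0.5271, 0.0176, 0.114]
tool_rot: [0.006, 0.848, -0.53, -0.006]
wrist_force: [1.2, 0.3, -3.2]
finger_gap: 0.404
```

Run:
```python
from h import *
delta(.5158,-.1235,.10,-70.5)
```

```text
pos [0.5271 0.0176 0.114 ] F [ 1.2  0.3 -3.2] gap 0.404 yaw -64.08
shift [12.2   7.16  1.47] turn [0.98 0.19 6.42] q7 [-0.38  0.43  0.32  1.95 -0.18  0.81 -1.07]
```

Request:
play_rows(series="2.4 1.4 0 1 0 6.4 0;3 1.4 0 0 0 0 0;3 1.4 0 0 0 0 0;2.6 1.2 0 0 0 0 0;1.3 0.6 0 0 0 0 0;0 0 0 0 0 0 0;0 0 0 0 0 0 0;0 0 0 0 0 0 0")

```text
time: 17.05
position: [0.5064, -0.1294, 0.1077]
tool_rot: [0.004, 0.811, -0.585, -0.005]
wrist_force: [0.3, 1.4, -2.3]
finger_gap: 0.402
```

Run:
```python
from h import *
delta(.5158,-.1235,.04,-70.5)
```

```text
pos [ 0.5064 -0.1294  0.1077] F [ 0.3  1.4 -2.3] gap 0.402 yaw -71.55
shift [-0.23 -1.15  6.76] turn [ 0.67  0.21 -1.05] q7 [-0.13  0.43  0.37  1.98 -0.21  0.78 -0.89]
```

Request:
play_rows(series="-0.2 -0.5 0 0.7 0.2 -1 0;0 -0.6 0 0 0 0 0;0 0 0 0 0 0 0;0 0 1.5 0 0 0 0;0 0 2 0 0 0 0;0 0 1.5 0 0 0 0;0 0 0 0 0 0 0;0 0 0 0 0 0 0")

```text
time: 17.85
position: [0.5203, -0.117, 0.0568]
tool_rot: [-0.002, 0.82, -0.573, 0.001]
wrist_force: [-0.3, 0.2, -1.7]
finger_gap: 0.4
```

Run:
```python
from h import *
delta(.5158,-.1235,.02,-70.5)
w=eyes.camera("wrist"); crop(w["frame"],120,0,400,400,1.5,"pics/w11.png")
```

```text
pos [ 0.5203 -0.117   0.0568] F [-0.3  0.2 -1.7] gap 0.4 yaw -69.89
shift [0.46 0.66 3.68] turn [-0.27  0.04  0.61] q7 [-0.11  0.51  0.32  2.   -0.26  0.66 -0.84]
```

View pics/w11.png

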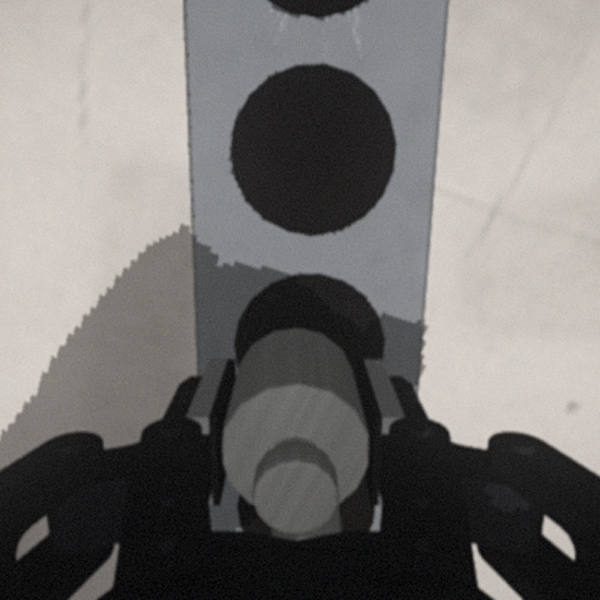

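Run:
```python
from h import *
w=eyes.camera("wrist")
for n,p,z in [("2k",(296,497),.105),("2b",(295,449),.088),("p3",(313,150),.008)]:
    print(n,ray(w,np.array(p)/1.5+[120,0],z))
delta(.5158,-.1235,.025,-70.5)
```

```text
2k [ 0.51842603 -0.11716778]
2b [ 0.5189936  -0.11673979]
p3 [ 0.58466211 -0.09934245]
pos [ 0.5204 -0.1171  0.0572] F [ 0.3  0.2 -2. ] gap 0.404 yaw -69.89
shift [0.45 0.67 3.22] turn [-0.31  0.02  0.61] q7 [-0.11  0.51  0.32  2.   -0.26  0.66 -0.84]
```

Request:
play_rows(series="0.4 0.5 0 -0.3 0 0.6 0;0 0 0 0 0 0 0;0 0 1 0 0 0 0;0 0 1 0 0 0 0;0 0 0.8 0 0 0 0;0 0 0 0 0 0 0;0 0 0 0 0 0 0;0 0 0 0 0 0 0")

```text
time: 18.75
position: [0.5177, -0.1233, 0.028]
tool_rot: [-0.001, 0.816, -0.578, 0.001]
wrist_force: [-0.8, 0.3, -1.1]
finger_gap: 0.402
```

Run:
```python
from h import *
delta(.517,-.1233,.0175,-70.5)
```

```text
pos [ 0.5177 -0.1233  0.028 ] F [-0.8  0.3 -1.1] gap 0.402 yaw -70.56
shift [-0.02  0.07  1.05] turn [-0.09 -0.02 -0.06] q7 [-0.08  0.56  0.3   2.02 -0.28  0.6  -0.82]
```

Request:
play_rows(series="0 0.05 0.4 0 0 0 0;0 0 0.3 0 0 0 0;0 0 0.2 0 0 0 0;0 0 0 0 0 0 0;0 0 0.1 0 0 0 0;0 0 0 0 0 0 0;0 0 0 0 0 0 0;0 0 0 0 0 0 0")

```text
time: 19.55
position: [0.5179, -0.1235, 0.0178]
tool_rot: [-0.001, 0.816, -0.578, 0.001]
wrist_force: [-0.1, 1.0, -2.4]
finger_gap: 0.402
```

Run:
```python
from h import *
delta(.517,-.1233,.0175,-70.5)
```

```text
pos [ 0.5179 -0.1235  0.0178] F [-0.1  1.  -2.4] gap 0.402 yaw -70.55
shift [-0.05  0.08  0.03] turn [-0.17 -0.06 -0.05] q7 [-0.08  0.58  0.29  2.03 -0.29  0.57 -0.81]
```

Request:
play_rows(series="0 0.05 0.05 -0.1 0 0 0;0 0 0.05 0 0 0 0;0 0 0.05 0 0 0 0;0 0 0 0 0 0 0;0 0 0 0 0 0 0;0 0 0 0 0 0 0.55;0 0 0 0 0 0 0.7;0 0 0 0 0 0 0.7")

```text
time: 20.35
position: [0.5183, -0.1238, 0.0179]
tool_rot: [-0.001, 0.816, -0.578, 0.002]
wrist_force: [0.7, -0.1, -0.6]
finger_gap: 0.698
```

Request:
play_rows(series="0 0 0 0 0 0 0.7;0 0 -2 0 0 0 0.7;0 0 -4 0 0 0 0.7;0 0 -4 0 0 0 0.7;0 0 -3 0 0 0 0.7;0 0 0 0 0 0 0.7;0 0 0 0 0 0 0.7;0 0 0 0 0 0 0.7")

```text
time: 21.15
position: [0.5171, -0.1237, 0.1515]
tool_rot: [-0.0, 0.816, -0.578, 0.001]
wrist_force: [-1.7, -0.1, 0.1]
finger_gap: 0.702
```

Run:
```python
from h import *
delta(.470,.150,.14,0)
w=eyes.camera("wrist"); crop(w["frame"],240,20,160,200,3,"pics/w12.png")
rows(.472,.145,0,9,.8,9)
```

```text
pos [ 0.5171 -0.1237  0.1515] F [-1.7 -0.1  0.1] gap 0.702 yaw -70.57
shift [-27.38  -4.66   1.14] turn [-3.000e-02 -8.000e-02 -7.057e+01] q7 [-0.16  0.38  0.39  1.92 -0.19  0.87 -0.91]
-3.0 -0.5 0 0 0 -7.8 0.8;-2.9 -0.9 0 0 0 -7.8 0.8;-2.7 -1.3 0 0 0 -7.8 0.8;-2.5 -1.7 0 0 0 -7.8 0.8;-2.3 -2.0 0 0 0 -7.8 0.8;-2.0 -2.3 0 0 0 -7.8 0.8;-1.6 -2.5 0 0 0 -7.8 0.8;-1.3 -2.7 0 0 0 -7.8 0.8;-0.9 -2.9 0 0 0 -7.8 0.8
```

View pics/w12.png

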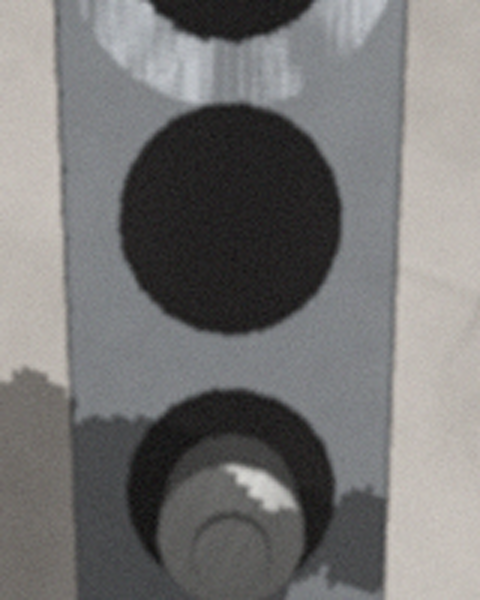

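Run:
```python
from h import *
w=eyes.camera("wrist")
for n,p,z in [("p3",(231,219),.008),("2b",(230.5,535),.049),("2k",(231,553),.066)]:
    print(n,ray(w,np.array(p)/3-.3+[240,20],z))
```

```text
p3 [ 0.58395341 -0.09950566]
2b [ 0.5153546  -0.12348695]
2k [ 0.51595623 -0.12338478]
```

Request:
play_rows(series="-3 -0.5 0 0 0 -7.8 0.8;-2.9 -0.9 0 0 0 -7.8 0.8;-2.7 -1.3 0 0 0 -7.8 0.8;-2.5 -1.7 0 0 0 -7.8 0.8;-2.3 -2 0 0 0 -7.8 0.8;-2 -2.3 0 0 0 -7.8 0.8;-1.6 -2.5 0 0 0 -7.8 0.8;-1.3 -2.7 0 0 0 -7.8 0.8")

```text
time: 22.05
position: [0.4684, 0.1165, 0.1423]
tool_rot: [0.003, 0.998, -0.056, -0.007]
wrist_force: [0.2, 0.8, 0.1]
finger_gap: 0.798
```

Run:
```python
from h import *
delta(.470,.150,.14,0)
```

```text
pos [0.4684 0.1165 0.1423] F [0.2 0.8 0.1] gap 0.798 yaw -6.41
shift [-0.21 -3.34  0.2 ] turn [ 0.37  0.78 -6.4 ] q7 [-0.4   0.32  0.06  2.01 -0.02  0.83 -0.44]
```

Request:
play_rows(series="0 -1.6 0 0.4 0.8 -6.4 0.8;0.2 -1.2 0 0 0 0 0.8;0 -0.6 0 0 0 0 0.8;0 0 0 0 0 0 0.8;0 0 0 0 0 0 0.8;0 0 0 0 0 0 0.8;0 0 0 0 0 0 0.8;0 0 0 0 0 0 0.8")

```text
time: 22.85
position: [0.4696, 0.1521, 0.1384]
tool_rot: [0.001, 1.0, -0.0, -0.004]
wrist_force: [-0.5, 0.1, 0.4]
finger_gap: 0.8
```

Run:
```python
from h import *
delta(.470,.150,.075,0)
w=eyes.camera("wrist"); crop(w["frame"],0,0,640,400,1.25,"pics/w13.png")
```

```text
pos [0.4696 0.1521 0.1384] F [-0.5  0.1  0.4] gap 0.8 yaw -0.04
shift [0.09 0.2  6.34] turn [ 0.12  0.42 -0.04] q7 [-0.44  0.33  0.02  2.   -0.01  0.82 -0.41]
```

View pics/w13.png

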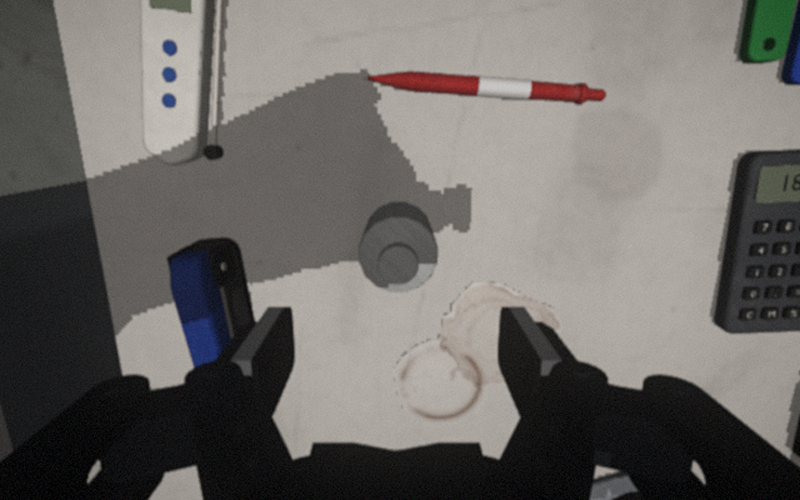

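Run:
```python
from h import *
w=eyes.camera("wrist")
for n,p,z in [("3k",(398,263),.067),("3b",(398,253),.049),("stap",(252,285),.02),("stap",(252,285),.04),("stap2",(240,240),.02)]:
    print(n,ray(w,np.array(p)/1.25-.1,z))
```

```text
3k [0.46965376 0.15199669]
3b [0.46958407 0.1519419 ]
stap [0.37834739 0.12250212]
stap [0.38543108 0.12999251]
stap2 [0.37360515 0.15153308]
```

Request:
play_rows(series="0 0 2 0 0.4 0 0.8;0 0 2 0 0 0 0.8;0 0 1.5 0 0 0 0.8;0 0 0 0 0 0 0.8;0 0 0 0 0 0 0.8;0 0 0 0 0 0 0.8;0 0 0 0 0 0 0.8;0 0 0 0 0 0 0.8")

```text
time: 23.75
position: [0.4719, 0.1525, 0.0852]
tool_rot: [-0.0, 1.0, -0.001, 0.003]
wrist_force: [-0.4, -0.1, 0.5]
finger_gap: 0.798
```

Run:
```python
from h import *
delta(.4697,.1515,.011,0)
```

```text
pos [0.4719 0.1525 0.0852] F [-0.4 -0.1  0.5] gap 0.798 yaw -0.12
shift [-0.26  0.11  7.41] turn [-0.03 -0.31 -0.12] q7 [-0.44  0.41  0.02  2.05 -0.01  0.67 -0.41]
```

Request:
play_rows(series="-0.2 0.1 1.5 0 -0.3 0 0.8;0 0 1.5 0 0 0 0.8;0 0 1.5 0 0 0 0.8;0 0 1 0 0 0 0.8;0 0 0 0 0 0 0.8;0 0 0 0 0 0 0.8;0 0 0 0 0 0 0.8;0 0 0 0 0 0 0.8")

```text
time: 24.55
position: [0.4733, 0.153, 0.0326]
tool_rot: [-0.002, 1.0, -0.001, 0.004]
wrist_force: [-0.7, -0.2, 0.3]
finger_gap: 0.802
```

Run:
```python
from h import *
delta(.4697,.1515,.011,0)
w=eyes.camera("wrist"); crop(w["frame"],180,60,280,240,2.5,"pics/w14.png")
```

```text
pos [0.4733 0.153  0.0326] F [-0.7 -0.2  0.3] gap 0.802 yaw -0.12
shift [-0.38  0.16  2.15] turn [-0.22 -0.43 -0.12] q7 [-0.43  0.5   0.01  2.09 -0.01  0.55 -0.41]
```

View pics/w14.png

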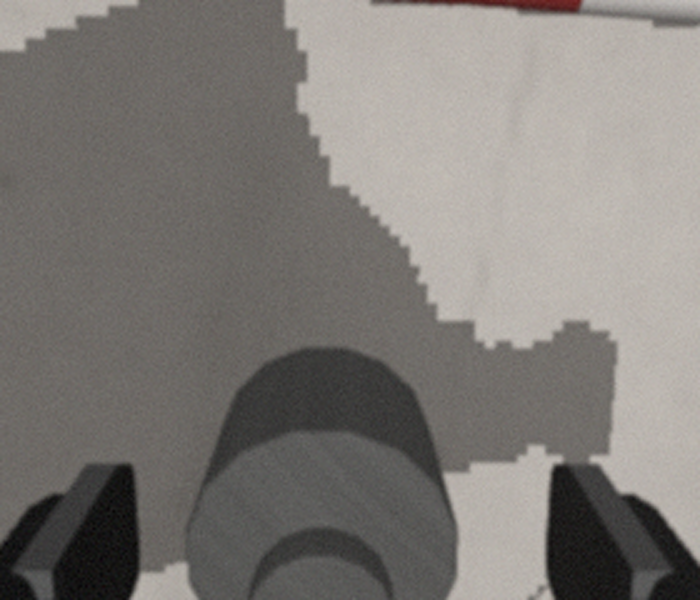

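Request:
play_rows(series="-0.35 0.15 0 -0.2 -0.4 0 0.8;0 0 1 0 0 0 0.8;0 0 1 0 0 0 0.8;0 0 0 0 0 0 0;0 0 0 0 0 0 0;0 0 0 0 0 0 0;0 0 0 0 0 0 0;0 0 0 0 0 0 0", force=80)

```text
time: 25.4
position: [0.47, 0.1516, 0.0117]
tool_rot: [-0.0, 1.0, -0.001, 0.0]
wrist_force: [0.9, 0.0, -0.5]
finger_gap: 0.492
```

Request:
play_rows(series="0 0 -2 0 0 0 0;0 0 -3 0 0 0 0;0 0 -3 0 0 0 0;0 0 -2 0 0 0 0;0 0 0 0 0 0 0;0 0 0 0 0 0 0;0 0 0 0 0 0 0;0 0 0 0 0 0 0")

```text
time: 26.2
position: [0.4644, 0.1492, 0.1085]
tool_rot: [0.003, 1.0, -0.001, -0.006]
wrist_force: [0.7, 0.2, -5.7]
finger_gap: 0.491
```

Run:
```python
from h import *
delta(.5838,-.0993,.14,-70.5)
rows(.5838,-.0993,-70.5,9,0,9)
```

```text
pos [0.4644 0.1492 0.1085] F [ 0.7  0.2 -5.7] gap 0.491 yaw -0.12
shift [11.95 24.85 -3.17] turn [ 0.67  0.42 70.38] q7 [-0.44  0.37  0.02  2.04 -0.01  0.75 -0.41]
1.3 2.8 0 0 0 7.8 0;1.7 2.6 0 0 0 7.8 0;2.0 2.3 0 0 0 7.8 0;2.3 2.0 0 0 0 7.8 0;2.6 1.7 0 0 0 7.8 0;2.8 1.3 0 0 0 7.8 0;2.9 0.9 0 0 0 7.8 0;3.0 0.5 0 0 0 7.8 0;3.1 0.1 0 0 0 7.8 0
```

Request:
play_rows(series="1.3 2.8 -0.7 0.6 0.4 7.8 0;1.7 2.6 -0.7 0 0 7.8 0;2 2.3 -0.7 0 0 7.8 0;2.3 2 -0.5 0 0 7.8 0;2.6 1.7 0 0 0 7.8 0;2.8 1.3 0 0 0 7.8 0;2.9 0.9 0 0 0 7.8 0;3 0.5 0 0 0 7.8 0")

```text
time: 27.0
position: [0.5648, -0.0766, 0.1238]
tool_rot: [0.004, 0.847, -0.531, -0.01]
wrist_force: [0.1, 1.4, -5.6]
finger_gap: 0.495
```

Run:
```python
from h import *
delta(.5838,-.0993,.12,-70.5)
```

```text
pos [ 0.5648 -0.0766  0.1238] F [ 0.1  1.4 -5.6] gap 0.495 yaw -64.19
shift [ 2.87 -0.73  0.33] turn [0.98 0.65 6.31] q7 [-0.21  0.48  0.35  1.84 -0.21  0.88 -0.88]
```

Request:
play_rows(series="1.4 -0.4 0 1 0.6 6.3 0;1.2 -0.4 0 0 0 0 0;0 0 0 0 0 0 0;0 0 0 0 0 0 0;0 0 0 0 0 0 0;0 0 0 0 0 0 0;0 0 0 0 0 0 0;0 0 0 0 0 0 0")

```text
time: 27.8
position: [0.5805, -0.1001, 0.1185]
tool_rot: [0.003, 0.817, -0.577, -0.004]
wrist_force: [0.0, -0.1, -5.0]
finger_gap: 0.495
```

Run:
```python
from h import *
delta(.5838,-.0993,.06,-70.5)
```

```text
pos [ 0.5805 -0.1001  0.1185] F [ 0.  -0.1 -5. ] gap 0.495 yaw -70.46
shift [ 0.05 -0.39  5.85] turn [0.51 0.14 0.04] q7 [-0.18  0.51  0.38  1.81 -0.23  0.88 -0.93]
```

Request:
play_rows(series="0 -0.3 0 0.5 0.1 0 0;0 0 1.5 0 0 0 0;0 0 2 0 0 0 0;0 0 1.5 0 0 0 0;0 0 0 0 0 0 0;0 0 0 0 0 0 0;0 0 0 0 0 0 0;0 0 0 0 0 0 0")

```text
time: 28.6
position: [0.5865, -0.0977, 0.0703]
tool_rot: [-0.003, 0.818, -0.576, 0.003]
wrist_force: [-0.1, -0.3, -5.1]
finger_gap: 0.491
```

Run:
```python
from h import *
delta(.5838,-.0993,.025,-70.5)
w=eyes.camera("wrist"); crop(w["frame"],120,0,400,400,1.5,"pics/w15.png")
```

```text
pos [ 0.5865 -0.0977  0.0703] F [-0.1 -0.3 -5.1] gap 0.491 yaw -70.31
shift [0.05 0.34 4.53] turn [-0.44 -0.08  0.19] q7 [-0.16  0.57  0.34  1.85 -0.27  0.76 -0.9 ]
```

View pics/w15.png

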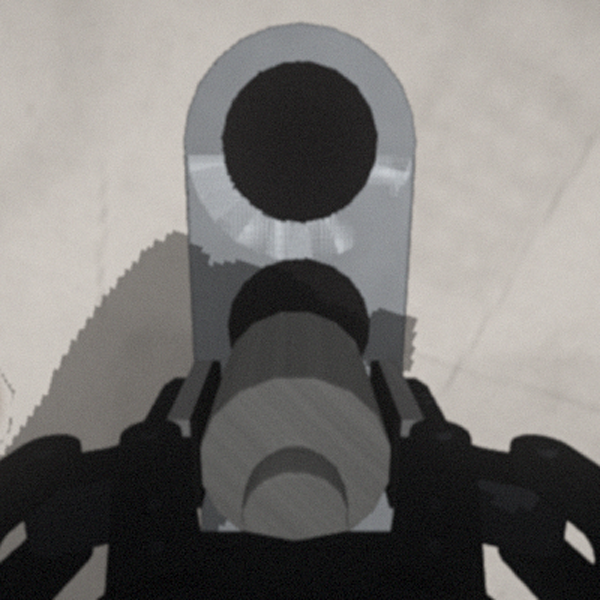

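Run:
```python
from h import *
w=eyes.camera("wrist")
for n,p,z in [("3b",(296,459),.1076),("p4",(300,141),.008)]:
    print(n,ray(w,np.array(p)/1.5+[120,0],z))
```

```text
3b [ 0.58642557 -0.09734196]
p4 [ 0.65295805 -0.07552088]
```

Request:
play_rows(series="0 0.3 0 -0.4 0 0.2 0;0 0 1.5 0 0 0 0;0 0 1.5 0 0 0 0;0 0 0.7 0 0 0 0;0 0 0 0 0 0 0;0 0 0 0 0 0 0;0 0 0 0 0 0 0;0 0 0 0 0 0 0")

```text
time: 29.5
position: [0.5841, -0.099, 0.0311]
tool_rot: [-0.0, 0.816, -0.577, 0.001]
wrist_force: [0.1, 0.2, -5.2]
finger_gap: 0.493
```

Run:
```python
from h import *
delta(.5838,-.0993,.0197,-70.5)
```

```text
pos [ 0.5841 -0.099   0.0311] F [ 0.1  0.2 -5.2] gap 0.493 yaw -70.53
shift [0.02 0.04 1.14] turn [-0.09 -0.12 -0.03] q7 [-0.15  0.63  0.32  1.87 -0.3   0.69 -0.88]
```

Request:
play_rows(series="0 0 0.4 0 0 0 0;0 0 0.4 0 0 0 0;0 0 0.2 0 0 0 0;0 0 0 0 0 0 0;0 0 0.1 0 0 0 0;0 0 0 0 0 0 0;0 0 0 0 0 0 0;0 0 0 0 0 0 0")

```text
time: 30.3
position: [0.5849, -0.099, 0.0201]
tool_rot: [-0.001, 0.817, -0.577, 0.002]
wrist_force: [-0.2, 0.3, -5.0]
finger_gap: 0.491
```

Run:
```python
from h import *
delta(.5843,-.0991,.0197,-70.5)
```

```text
pos [ 0.5849 -0.099   0.0201] F [-0.2  0.3 -5. ] gap 0.491 yaw -70.53
shift [-0.01  0.05  0.04] turn [-0.19 -0.16 -0.03] q7 [-0.14  0.64  0.31  1.87 -0.3   0.67 -0.88]
```

Request:
play_rows(series="0 0.05 0.05 -0.2 -0.1 0 0;0 0 0.05 0 0 0 0;0 0 0.05 0 0 0 0;0 0 0 0 0 0 0;0 0 0 0 0 0 0;0 0 0 0 0 0 0.6;0 0 0 0 0 0 0.75;0 0 0 0 0 0 0.75")

```text
time: 31.1
position: [0.5861, -0.0996, 0.0203]
tool_rot: [-0.001, 0.816, -0.577, 0.002]
wrist_force: [0.3, 0.1, -0.7]
finger_gap: 0.75
```

Request:
play_rows(series="0 0 0 0 0 0 0.75;0 0 -2 0 0 0 0.75;0 0 -4 0 0 0 0.75;0 0 -4 0 0 0 0.75;0 0 -3 0 0 0 0.75;0 0 0 0 0 0 0.75;0 0 0 0 0 0 0.75;0 0 0 0 0 0 0.75")

```text
time: 31.9
position: [0.5858, -0.0997, 0.1545]
tool_rot: [-0.0, 0.816, -0.578, 0.002]
wrist_force: [0.8, -0.5, -0.6]
finger_gap: 0.749
```

Run:
```python
from h import *
delta(.465,.340,.16,0)
w=eyes.camera("wrist"); crop(w["frame"],240,20,160,200,3,"pics/w16.png")
rows(.465,.330,0,12,.9,9)
```

```text
pos [ 0.5858 -0.0997  0.1545] F [ 0.8 -0.5 -0.6] gap 0.749 yaw -70.55
shift [-45.48  -3.25  -0.67] turn [-4.000e-02 -2.300e-01 -7.055e+01] q7 [-0.2   0.47  0.4   1.77 -0.22  0.94 -0.95]
-3.7 -0.2 0 0 0 -7.8 0.9;-3.6 -0.7 0 0 0 -7.8 0.9;-3.5 -1.2 0 0 0 -7.8 0.9;-3.3 -1.7 0 0 0 -7.8 0.9;-3.0 -2.1 0 0 0 -7.8 0.9;-2.7 -2.5 0 0 0 -7.8 0.9;-2.3 -2.9 0 0 0 -7.8 0.9;-1.9 -3.2 0 0 0 -7.8 0.9;-1.5 -3.4 0 0 0 -7.8 0.9;-1.0 -3.6 0 0 0 0.0 0.9;-1.0 -3.6 0 0 0 0.0 0.9;-1.0 -3.6 0 0 0 0.0 0.9
```

View pics/w16.png

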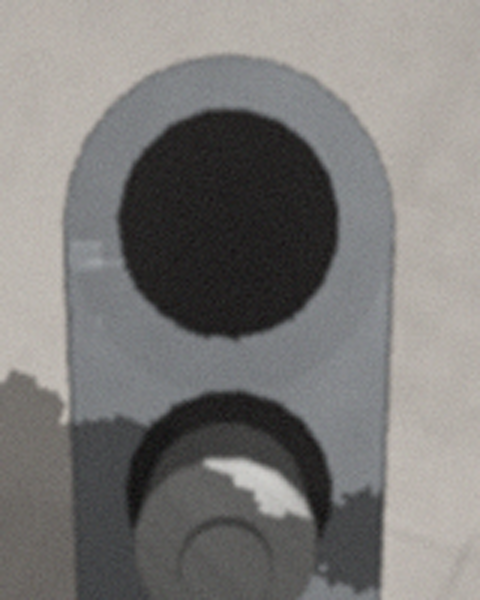

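Run:
```python
from h import *
w=eyes.camera("wrist")
for n,p,z in [("p4",(228,223),.008),("3k",(226,561),.075)]:
    print(n,ray(w,np.array(p)/3-.3+[240,20],z))
```

```text
p4 [ 0.65183489 -0.0752467 ]
3k [ 0.58448363 -0.09844631]
```

Request:
play_rows(series="-3.7 -0.2 0 0 0 -7.8 0.95;-3.6 -0.7 0 0 0 -7.8 0.95;-3.5 -1.2 0 0 0 -7.8 0.95;-3.3 -1.7 0 0 0 -7.8 0.95;-3 -2.1 0 0 0 -7.8 0.95;-2.7 -2.5 0 0 0 -7.8 0.95;-2.3 -2.9 0 0 0 -7.8 0.95;-1.9 -3.2 0 0 0 -7.8 0.95")

```text
time: 32.8
position: [0.4965, 0.1858, 0.1444]
tool_rot: [0.005, 0.998, -0.057, -0.004]
wrist_force: [0.4, 0.5, 0.3]
finger_gap: 0.95
```

Run:
```python
from h import *
delta(.466,.340,.15,0)
```

```text
pos [0.4965 0.1858 0.1444] F [0.4 0.5 0.3] gap 0.95 yaw -6.49
shift [ -4.78 -14.97  -0.68] turn [ 0.56  0.51 -6.49] q7 [-0.51  0.38  0.07  1.9  -0.03  0.87 -0.55]
```

Request:
play_rows(series="-1 -2.8 -0.2 0.5 0.5 -6.5 0.95;-0.8 -3.5 0 0 0 0 0.95;-0.6 -3.5 0 0 0 0 0.95;-0.5 -3 0 0 0 0 0.95;-0.3 -1.8 0 0 0 0 0.95;0 0 0 0 0 0 0.95;0 0 0 0 0 0 0.95;0 0 0 0 0 0 0.95")

```text
time: 33.6
position: [0.4579, 0.341, 0.1378]
tool_rot: [0.003, 1.0, 0.009, -0.007]
wrist_force: [0.1, 0.0, 0.5]
finger_gap: 0.95
```

Run:
```python
from h import *
delta(.466,.340,.09,0)
w=eyes.camera("wrist"); crop(w["frame"],0,0,640,400,1.25,"pics/w17.png")
```

```text
pos [0.4579 0.341  0.1378] F [0.1 0.  0.5] gap 0.95 yaw 1.07
shift [0.87 0.09 4.77] turn [0.34 0.76 1.07] q7 [-0.73  0.45  0.    1.81 -0.01  0.9  -0.71]
```

View pics/w17.png

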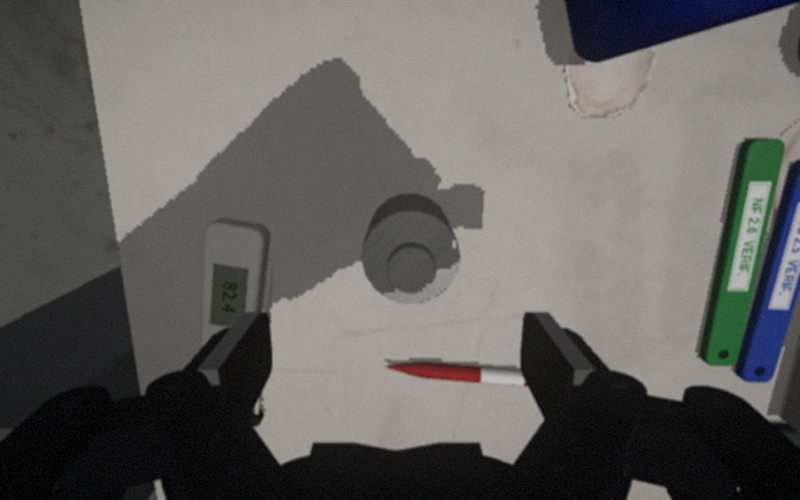

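Run:
```python
from h import *
w=eyes.camera("wrist")
for n,p,z in [("4k",(411,270),.078),("4b",(411,254),.058),("th",(272,250),.02),("th",(270,320),.02)]:
    print(n,ray(w,np.array(p)/1.25-.1,z))
si=eyes.camera("side"); print("yellow",ray(si,(258,134),.078))
delta(.4645,.3405,.09,0)
```

```text
4k [0.46406249 0.34049573]
4b [0.46437856 0.34246028]
th [0.38057401 0.33175736]
th [0.37656764 0.28510639]
yellow [0.36573482 0.4912696 ]
pos [0.4584 0.3408 0.1383] F [0.4 0.2 0.7] gap 0.948 yaw 1.01
shift [0.67 0.01 4.82] turn [0.32 0.71 1.01] q7 [-0.73  0.45  0.    1.81 -0.01  0.9  -0.71]
```

Clear of the thermometer (edge x≈0.381). Correcting, then descending.

Request:
play_rows(series="0.5 0 0 0.3 0.7 1 0.95;0 0 1.5 0 0 0 0.95;0 0 2 0 0 0 0.95;0 0 1 0 0 0 0.95;0 0 0 0 0 0 0.95;0 0 0 0 0 0 0.95;0 0 0 0 0 0 0.95;0 0 0 0 0 0 0.95")

```text
time: 34.55
position: [0.4683, 0.3383, 0.0951]
tool_rot: [-0.002, 1.0, -0.005, 0.004]
wrist_force: [-0.8, 0.6, -0.6]
finger_gap: 0.949
```

Run:
```python
from h import *
delta(.4645,.341,.016,0)
```

```text
pos [0.4683 0.3383 0.0951] F [-0.8  0.6 -0.6] gap 0.949 yaw -0.6
shift [-0.45 -0.24  7.91] turn [-0.18 -0.43 -0.59] q7 [-0.73  0.5   0.01  1.85 -0.    0.78 -0.73]
```

Request:
play_rows(series="-0.4 -0.25 0 -0.2 -0.4 -0.6 0.95;0 0 1.5 0 0 0 0.95;0 0 1.5 0 0 0 0.95;0 0 1.5 0 0 0 0.95;0 0 0.7 0 0 0 0.95;0 0 0 0 0 0 0.95;0 0 0 0 0 0 0.95;0 0 0 0 0 0 0.95")

```text
time: 35.35
position: [0.4649, 0.3449, 0.0457]
tool_rot: [-0.002, 1.0, 0.002, 0.002]
wrist_force: [-0.5, 0.3, 1.2]
finger_gap: 0.953
```

Run:
```python
from h import *
delta(.4645,.341,.014,0)
w=eyes.camera("wrist"); crop(w["frame"],180,60,280,240,2.5,"pics/w18.png")
```

```text
pos [0.4649 0.3449 0.0457] F [-0.5  0.3  1.2] gap 0.953 yaw 0.28
shift [-0.05  0.4   3.17] turn [-0.25 -0.2   0.28] q7 [-0.73  0.57  0.    1.88 -0.    0.69 -0.72]
```

View pics/w18.png

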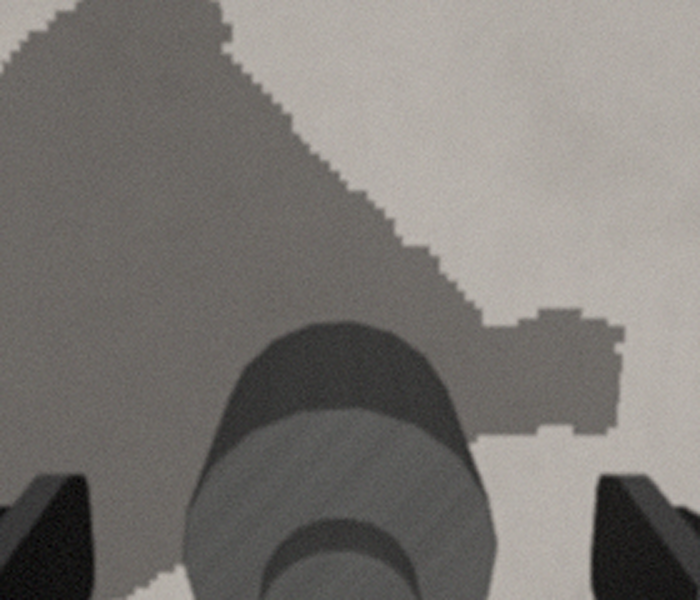

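Run:
```python
from h import *
w=eyes.camera("wrist")
print(ray(w,(341/2.5+180-.3,408/2.5+60-.3),.058)) # far rim
```

```text
[0.4643544  0.36623812]
```

Request:
play_rows(series="0 0.4 0 -0.2 -0.2 0.3 0.95;0 0 1 0 0 0 0.95;0 0 1.1 0 0 0 0.95;0 0 1 0 0 0 0.95;0 0 0 0 0 0 0.95;0 0 0 0 0 0 0.95;0 0 0 0 0 0 0.95;0 0 0 0 0 0 0.95")

```text
time: 36.25
position: [0.4651, 0.3403, 0.012]
tool_rot: [-0.0, 1.0, -0.001, -0.0]
wrist_force: [0.3, -0.2, 0.3]
finger_gap: 0.95
```

Request:
play_rows(series="0 0 0 0 0 0 0;0 0 0 0 0 0 0;0 0 0 0 0 0 0;0 0 0 0 0 0 0;0 0 0 0 0 0 0;0 0 0 0 0 0 0;0 0 0 0 0 0 0;0 0 0 0 0 0 0", force=100)

```text
time: 37.05
position: [0.4653, 0.3408, 0.013]
tool_rot: [-0.001, 1.0, -0.001, 0.0]
wrist_force: [0.5, 0.3, -0.5]
finger_gap: 0.583
```

Request:
play_rows(series="0 0 -2 0 0 0 0;0 0 -3 0 0 0 0;0 0 -3.5 0 0 0 0;0 0 -3.5 0 0 0 0;0 0 -1.5 0 0 0 0;0 0 0 0 0 0 0;0 0 0 0 0 0 0;0 0 0 0 0 0 0")

```text
time: 37.85
position: [0.4593, 0.3352, 0.1436]
tool_rot: [0.006, 1.0, -0.001, -0.007]
wrist_force: [0.4, -0.0, -8.6]
finger_gap: 0.588
```

Run:
```python
from h import *
delta(.652,-.075,.14,-70.5)
rows(.652,-.075,-70.5,12,0,9)
```

```text
pos [0.4593 0.3352 0.1436] F [ 0.4 -0.  -8.6] gap 0.588 yaw -0.07
shift [19.33 41.    0.56] turn [ 1.08  0.29 70.44] q7 [-0.73  0.44  0.01  1.8  -0.01  0.92 -0.72]
1.6 3.4 0 0 0 7.8 0;2.1 3.2 0 0 0 7.8 0;2.5 2.9 0 0 0 7.8 0;2.8 2.5 0 0 0 7.8 0;3.2 2.1 0 0 0 7.8 0;3.4 1.6 0 0 0 7.8 0;3.6 1.2 0 0 0 7.8 0;3.7 0.7 0 0 0 7.8 0;3.8 0.1 0 0 0 7.8 0;3.8 -0.4 0 0 0 0.0 0;3.8 -0.4 0 0 0 0.0 0;3.8 -0.4 0 0 0 0.0 0
```

Request:
play_rows(series="1.6 3.4 -0.3 1 0.3 7.8 0;2.1 3.2 -0.3 0 0 7.8 0;2.5 2.9 -0.3 0 0 7.8 0;2.8 2.5 0 0 0 7.8 0;3.2 2.1 0 0 0 7.8 0;3.4 1.6 0 0 0 7.8 0;3.6 1.2 0 0 0 7.8 0;3.7 0.7 0 0 0 7.8 0")

```text
time: 38.65
position: [0.5794, 0.0556, 0.1367]
tool_rot: [0.007, 0.848, -0.53, -0.012]
wrist_force: [0.3, 0.4, -8.3]
finger_gap: 0.585
```

Run:
```python
from h import *
delta(.652,-.075,.13,-70.5)
```

```text
pos [0.5794 0.0556 0.1367] F [ 0.3  0.4 -8.3] gap 0.585 yaw -63.97
shift [14.93 -0.8   0.46] turn [1.44 0.66 6.54] q7 [-0.42  0.48  0.33  1.79 -0.2   0.93 -1.11]
```

Request:
play_rows(series="2.5 -0.3 0 1.4 0.6 6.5 0;3.4 -0.6 0 0 0 0 0;3.4 -0.6 0 0 0 0 0;3 -0.5 0 0 0 0 0;1.8 -0.3 0 0 0 0 0;0 0 0 0 0 0 0;0 0 0 0 0 0 0;0 0 0 0 0 0 0")

```text
time: 39.45
position: [0.6448, -0.0816, 0.1211]
tool_rot: [0.009, 0.811, -0.584, -0.007]
wrist_force: [-0.4, -0.1, -8.5]
finger_gap: 0.586
```

Run:
```python
from h import *
delta(.652,-.075,.07,-70.5)
```

```text
pos [ 0.6448 -0.0816  0.1211] F [-0.4 -0.1 -8.5] gap 0.586 yaw -71.52
shift [-0.39 -1.02  5.09] turn [ 1.34  0.04 -1.02] q7 [-0.2   0.6   0.37  1.63 -0.24  0.97 -1.  ]
```

Request:
play_rows(series="-0.3 -0.5 0 1.3 0 -1 0;0 -0.3 0 0 0 0 0;0 0 0 0 0 0 0;0 0 1.5 0 0 0 0;0 0 1.5 0 0 0 0;0 0 1 0 0 0 0;0 0 0 0 0 0 0;0 0 0 0 0 0 0")

```text
time: 40.25
position: [0.65, -0.0706, 0.0753]
tool_rot: [-0.001, 0.819, -0.574, -0.002]
wrist_force: [0.1, -0.7, -7.7]
finger_gap: 0.587
```

Run:
```python
from h import *
delta(.652,-.075,.03,-70.5)
w=eyes.camera("wrist"); crop(w["frame"],120,0,400,400,1.5,"pics/w19.png")
```

```text
pos [ 0.65   -0.0706  0.0753] F [ 0.1 -0.7 -7.7] gap 0.587 yaw -70.11
shift [ 0.5  -0.04  4.53] turn [0.09 0.24 0.39] q7 [-0.19  0.65  0.34  1.67 -0.27  0.87 -0.96]
```

View pics/w19.png

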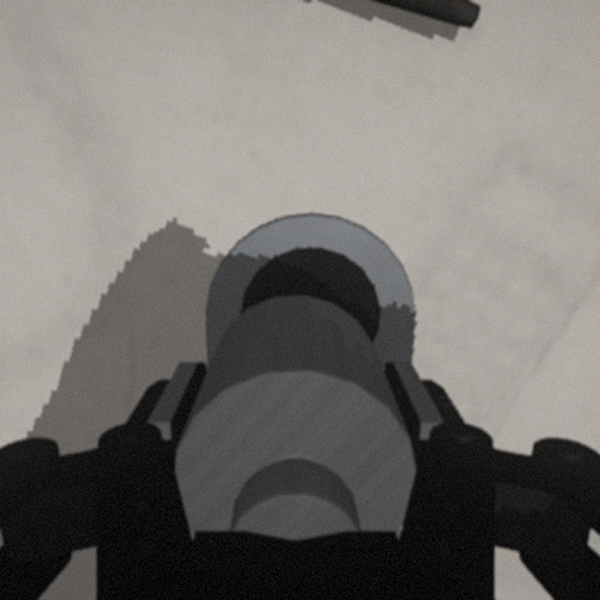

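Run:
```python
from h import *
w=eyes.camera("wrist")
r=ray(w,(296/1.5+120-.2,371/1.5-.2),.1203); print(r, r-.026*np.array([.943,.334]))
```

```text
[ 0.6732256  -0.06178873] [ 0.6487076  -0.07047273]
```

Request:
play_rows(series="0.45 0 0 0 0.2 0.4 0;0 0 1 0 0 0 0;0 0 1.5 0 0 0 0;0 0 1 0 0 0 0;0 0 0 0 0 0 0;0 0 0 0 0 0 0;0 0 0 0 0 0 0;0 0 0 0 0 0 0")

```text
time: 41.15
position: [0.6526, -0.0756, 0.0383]
tool_rot: [-0.0, 0.816, -0.578, 0.0]
wrist_force: [-0.2, 0.8, -8.2]
finger_gap: 0.588
```

Run:
```python
from h import *
delta(.652,-.075,.021,-70.5)
```

```text
pos [ 0.6526 -0.0756  0.0383] F [-0.2  0.8 -8.2] gap 0.588 yaw -70.56
shift [-0.07  0.04  1.73] turn [-0.02 -0.02 -0.06] q7 [-0.17  0.7   0.32  1.69 -0.29  0.8  -0.95]
```

Request:
play_rows(series="-0.05 0 0.5 0 0 0 0;0 0 0.5 0 0 0 0;0 0 0.3 0 0 0 0;0 0 0 0 0 0 0;0 0 0.1 0 0 0 0;0 0 0 0 0 0 0;0 0 0 0 0 0 0;0 0 0 0 0 0 0")

```text
time: 41.95
position: [0.6532, -0.075, 0.0241]
tool_rot: [-0.001, 0.816, -0.578, 0.001]
wrist_force: [0.2, 0.3, -8.3]
finger_gap: 0.585
```

Run:
```python
from h import *
delta(.6527,-.075,.0205,-70.5)
```

```text
pos [ 0.6532 -0.075   0.0241] F [ 0.2  0.3 -8.3] gap 0.585 yaw -70.55
shift [-0.02  0.04  0.36] turn [-0.11 -0.06 -0.05] q7 [-0.17  0.72  0.31  1.7  -0.3   0.77 -0.95]
```

Request:
play_rows(series="0 0 0.1 -0.1 0 0 0;0 0 0.1 0 0 0 0;0 0 0.1 0 0 0 0;0 0 0 0 0 0 0;0 0 0 0 0 0 0;0 0 0 0 0 0 0;0 0 0 0 0 0 0;0 0 0 0 0 0 0")

```text
time: 42.75
position: [0.6535, -0.075, 0.0211]
tool_rot: [0.0, 0.816, -0.578, 0.001]
wrist_force: [0.1, -0.1, -7.3]
finger_gap: 0.587
```

Request:
play_rows(series="0 0.05 0.07 0 0 0 0;0 0 0.05 0 0 0 0;0 0 0 0 0 0 0;0 0 0 0 0 0 0;0 0 0 0 0 0 0.7;0 0 0 0 0 0 0.85;0 0 0 0 0 0 0.85;0 0 0 0 0 0 0.85")

```text
time: 43.55
position: [0.6561, -0.0758, 0.0231]
tool_rot: [-0.002, 0.816, -0.578, 0.004]
wrist_force: [0.2, 0.2, -0.5]
finger_gap: 0.851
```

Request:
play_rows(series="0 0 0 0 0 0 0.85;0 0 -2 0 0 0 0.85;0 0 -4 0 0 0 0.85;0 0 -4 0 0 0 0.85;0 0 -4 0 0 0 0.85;-4 0 -2 0 0 0 0.85;-4 0 0 0 0 0 0.85;-3 0 0 0 0 0 0.85")

```text
time: 44.35
position: [0.6192, 0.0239, 0.1898]
tool_rot: [-0.001, 0.813, -0.582, 0.006]
wrist_force: [0.2, 0.0, -0.7]
finger_gap: 0.85
```

Request:
play_rows(series="-4 0 0 0 0 0 0.85;-4 0 0 0 0 0 0.85;-4 0 0 0 0 0 0.85;-2 0 0 0 0 0 0.85;0 0 0 0 0 0 0.85;0 0 0 0 0 0 0.85;0 0 0 0 0 0 0.85;0 0 0 0 0 0 0.85")

```text
time: 45.15
position: [0.5718, 0.1638, 0.1909]
tool_rot: [-0.004, 0.814, -0.58, 0.006]
wrist_force: [0.1, -0.4, -0.8]
finger_gap: 0.856
```

Run:
```python
from h import *
delta(.6,.1,.2,-70.5)
for n in ["side","scene"]:
    c=eyes.camera(n); 
    x0,y0=(255,235) if n=="side" else (310,210)
    crop(c["frame"],x0,y0,150,90,5,f"pics/f_{n}.png")
```

```text
pos [0.5718 0.1638 0.1909] F [ 0.1 -0.4 -0.8] gap 0.856 yaw -70.97
shift [ 6.96 -0.6  -0.85] turn [-0.76 -0.37 -0.47] q7 [-0.64  0.42  0.37  1.74 -0.17  1.   -1.45]
```

View pics/f_side.png

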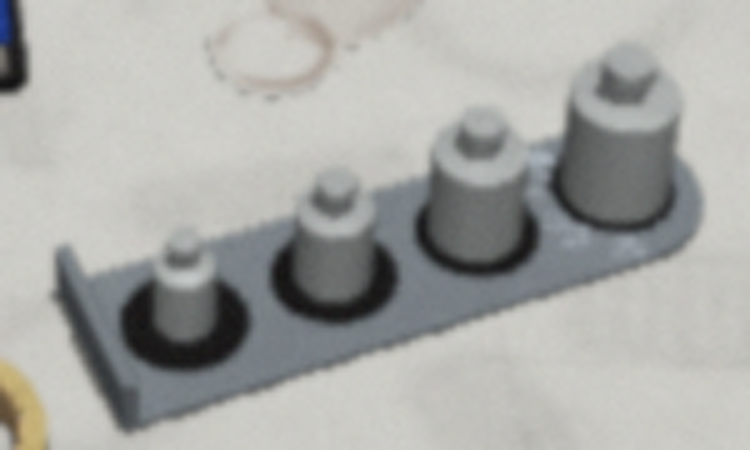

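View pics/f_scene.png

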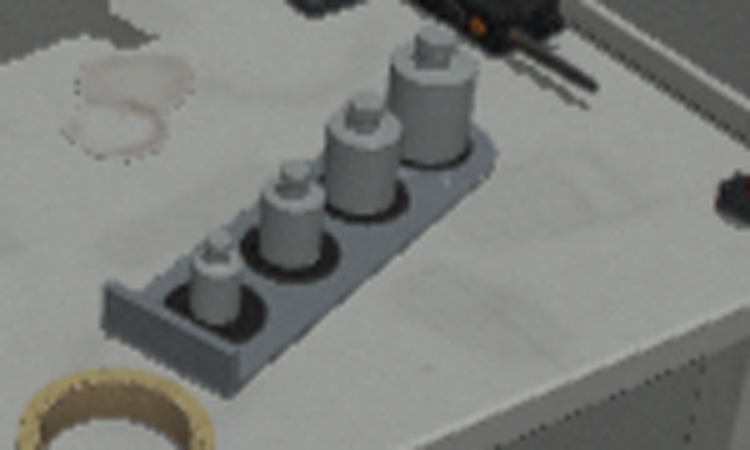

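Run:
```python
from h import *
si=eyes.camera("side");sc=eyes.camera("scene")
P=[(.4477,-.1497),(.5153,-.1259),(.5829,-.1020),(.6513,-.0779)]
Q=[(.4490,-.1475),(.5142,-.1243),(.582,-.1008),(.650,-.0766)]
for p,q,a,b,z in zip(P,Q,[(184,240),(336,184),(482,126),(629,62)],[(220,242),(297,175),(367,105),(438,42)],[.058,.066,.075,.086]):
    print((1000*(ray(si,np.array(a)/5-.4+[255,235],z)-p)).round(1),(1000*(ray(sc,np.array(b)/5-.4+[310,210],z)-q)).round(1))
```

```text
[0.4 0.3] [-3.  -3.8]
[-0.5 -1.4] [-3.2 -5.9]
[-1.5 -1.8] [-3.3 -2.8]
[-0.3  0.6] [-4.2 -6.4]
```

```bash
python3 -c "
from cell import job
print(job.finish_job())"
```

```text
the job is handed in; nothing more can be done
None
```

All four steel weights are standing upright on their pads, smallest at the end stop and largest at the rounded end. The job was handed in at about 45 s of the 122 s allowed. The gripper was open and well clear of everything, and I did not touch the yellow look-alike.

**What the last checks showed:**
- **Side camera:** all four weights are within about 2.5 mm of their pad centres.
- **Wrist camera:** after release, weights 1, 2 and 3 measured within about 1–2 mm of their pad centres. I did not take a wrist view of weight 4 after releasing it, so its placing rests on the side view and the measurement just before release.
- **Scene camera:** this one disagreed, showing all four weights 4–8 mm off in the same direction. I put that down to its flatter viewing angle and calibration, because the other two cameras agree with each other.

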